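# Return the packing plates to the rack and book them in

## Task

The paddle-gear packing plates are back from the lock gate: pull the stock counter's start knob up to switch it on and let it spring back, then slide every plate fully home, tab outwards, into the one rack slot whose gap matches its thickness. When all of them are in, book the return by pressing the large round key, then the small round key, then the square key, one at a time, letting each come up again. Leave the lamp, sluice key, wedges and insulator where they are.

Things in the scene. Friction and masses are not known exactly. Their poses are not given: they have to be found in the camera images.
- p8: aluminium packing plate, 8 mm thick, 140 mm long (its x), 60 mm wide (its y), 0.2 to 0.7 kg, lying flat on the shelf (some plates may be absent). Origin: centre of the underside. An upright grip tab stands on top at x = -50 mm: 12 mm thick along x, 44 mm wide along y, 40 mm high (top at z = 48 mm). The +x end goes into the slot first.
- p14: aluminium packing plate, 14 mm thick, 140 mm long (its x), 60 mm wide (its y), 0.2 to 0.7 kg, lying flat on the shelf (some plates may be absent). Origin: centre of the underside. An upright grip tab stands on top at x = -50 mm: 12 mm thick along x, 44 mm wide along y, 40 mm high (top at z = 54 mm). The +x end goes into the slot first.
- p20: aluminium packing plate, 20 mm thick, 140 mm long (its x), 60 mm wide (its y), 0.2 to 0.7 kg, lying flat on the shelf (some plates may be absent). Origin: centre of the underside. An upright grip tab stands on top at x = -50 mm: 12 mm thick along x, 44 mm wide along y, 40 mm high (top at z = 60 mm). The +x end goes into the slot first.
- p26: aluminium packing plate, 26 mm thick, 140 mm long (its x), 60 mm wide (its y), 0.2 to 0.7 kg, lying flat on the shelf (some plates may be absent). Origin: centre of the underside. An upright grip tab stands on top at x = -50 mm: 12 mm thick along x, 44 mm wide along y, 40 mm high (top at z = 66 mm). The +x end goes into the slot first.
- slot8: rack slot for the 8 mm plate: gap 11 mm high, 66 mm wide, under a 10 mm cap, so its top is 21 mm above the shelf; its floor is the shelf. Slots are fixed, 84 mm apart side by side, order varies. Origin: middle of the mouth at shelf level; +x points into the slot, away from the robot. Stop blocks 65 mm inside: fully home the plate's origin is at x = -5 mm, its tab at x = -55 mm.
- slot14: rack slot for the 14 mm plate: gap 17 mm high, 66 mm wide, under a 10 mm cap, so its top is 27 mm above the shelf; its floor is the shelf. Slots are fixed, 84 mm apart side by side, order varies. Origin: middle of the mouth at shelf level; +x points into the slot, away from the robot. Stop blocks 65 mm inside: fully home the plate's origin is at x = -5 mm, its tab at x = -55 mm.
- slot20: rack slot for the 20 mm plate: gap 23 mm high, 66 mm wide, under a 10 mm cap, so its top is 33 mm above the shelf; its floor is the shelf. Slots are fixed, 84 mm apart side by side, order varies. Origin: middle of the mouth at shelf level; +x points into the slot, away from the robot. Stop blocks 65 mm inside: fully home the plate's origin is at x = -5 mm, its tab at x = -55 mm.
- slot26: rack slot for the 26 mm plate: gap 29 mm high, 66 mm wide, under a 10 mm cap, so its top is 39 mm above the shelf; its floor is the shelf. Slots are fixed, 84 mm apart side by side, order varies. Origin: middle of the mouth at shelf level; +x points into the slot, away from the robot. Stop blocks 65 mm inside: fully home the plate's origin is at x = -5 mm, its tab at x = -55 mm.
- knob (a joint): the stock counter's start knob: m pulled straight up out of the counter's top, 0 pushed in by its spring, 0.016 fully out (2 N to start, about 8.5 N fully out); it switches on by 0.012
- knob_grip (a point): middle of the black start knob's head on the green counter (a box 160 x 190 x 45 mm), 76 mm above the shelf when at rest; head is a cylinder 32 mm across, from 12 mm below to 12 mm above this point, upright, pulled straight up; the counter top is 31 mm below; keys are 80 mm or more away. Its y axis runs along the row of keys
- key_large (a joint): travel of the large round key, 36 mm across: m pressed straight down, 0 up, 0.008 fully down (spring: 1.6 N to start, about 5 N fully down); counts as pressed from 0.005
- top_large (a point): centre of the top face of the large round key, 36 mm across, black, 63 mm above the shelf when up (its top stands 18 mm above the counter); the three keys sit in a row, 66 mm apart, in an order that varies
- key_small (a joint): travel of the small round key, 20 mm across: m pressed straight down, 0 up, 0.008 fully down (spring: 1.6 N to start, about 5 N fully down); counts as pressed from 0.005
- top_small (a point): centre of the top face of the small round key, 20 mm across, black, 63 mm above the shelf when up (its top stands 18 mm above the counter); the three keys sit in a row, 66 mm apart, in an order that varies
- key_square (a joint): travel of the square key, 26 x 26 mm: m pressed straight down, 0 up, 0.008 fully down (spring: 1.6 N to start, about 5 N fully down); counts as pressed from 0.005
- top_square (a point): centre of the top face of the square key, 26 x 26 mm, black, 63 mm above the shelf when up (its top stands 18 mm above the counter); the three keys sit in a row, 66 mm apart, in an order that varies
- lamp: red enamel hand lamp, 100 mm across, 185 mm high, a bystander; origin: centre of its foot
- sluice_key: T-shaped bronze sluice key lying flat, 200 mm long, a bystander; origin: on the shelf under its shank
- wedge0: rusty iron wedge, 90 x 34 x 22 mm, a bystander; origin: centre of its underside
- wedge1: rusty iron wedge, 90 x 34 x 22 mm, a bystander; origin: centre of its underside
- wedge2: rusty iron wedge, 90 x 34 x 22 mm, a bystander; origin: centre of its underside
- insulator: white porcelain insulator, 72 mm across, 90 mm high, a bystander; origin: centre of its foot
Mind the look-alikes: they are no part of the job. Leave any brown look-alike of the p8 alone.

How it is judged:
By the outcome, as a careful person would: the job done as asked, in the order asked, and still so for the second after the job is handed in, with the robot touching nothing.
Of p8, p14, p20, p26 only 3 to 4 are there at a start; the rules pass over those that are not, and their reading is None.
At some moment in a run one of p8, p14, p20, p26 may be knocked a few centimetres aside while the robot is not near it.
Once in a run the grip may slacken for a moment while it holds something.
It also fails if it takes over 210 s, if anything falls off the work surface, if the arm or the gripper's body presses on something with over 40 N, if the wrist force passes 120 N, or if a joint passes its speed limit or range.

## Robot

A 6-joint arm with a two-finger parallel gripper is mounted at the origin on the work surface. World frame = base frame: x ahead of the robot, y to its left, z up, the work surface at z = 0. Lengths are in m, angles in degrees, forces in N, time in s.
With the tool pointing down it reaches from about 0.325 to 0.75 m from the base axis. Payload 7.6 kg.
Tool frame: the origin (TCP) lies midway between the tips of the shut fingers; the grasp point (between the pads) lies 19 mm behind it; x points along the fingers, y is the direction in which the jaws open and shut, and the axes are right-handed (so a half turn about x gives the same grasp; the last joint's range is limited). The gripper opens to 85 mm and grips with 20 to 120 N. Pads are 22 mm wide; open, the fingers measure 114 mm over their backs; the gripper's body (76 mm by 85 mm) begins 54 mm behind the grasp point. The pads swing forward as they close: fully open they stand 13 mm farther back than shut.
Start: joints at [-72.153, 2.991, 80.254, -0, 96.75, -4.028], TCP at [0.196, -0.487, 0.231] pointing down, gripper open.
Joint ranges: [-166.34, 166.34], [-52.06, 124.39], [6.96, 135.62], [-60.46, 240.46], [14.63, 156.25], [-167.68, 167.68]. Speed limits (degrees/s): [147.25, 147.25, 172.46, 180, 180, 180].

## Interface

Orientations are given as [roll, pitch, yaw] about the fixed x, y, z axes, in that order (R = Rz(yaw) Ry(pitch) Rx(roll)).
In Python, from bench import monitor, camera, r gives the robot as it stands.
- The arm moves only by the tool jog_arm, never from a script. Its argument "targets" is a list of rows, each a list of 7 numbers: the closure, from 0 (fully open) to 1 (shut), then the shift along the tool's x, y, z in cm, then the turn, a rotation vector about the tool's x, y, z in rad. In form: [[hand, dx, dy, dz, ax, ay, az], ...]. A call has 1 to 8 rows; each row shifts and turns the commanded pose from where the row before left it, along the tool's axes as they then stand; what a row does not reach is not made up. A row lasts 1/8 s, in which the tool goes at most 62.5 mm and 10.7 degrees, less where a joint would pass 70% of its speed; a pose out of reach is approached as far as the arm can. A call with a gripper value outside its range is refused whole. The fingers move at their own pace and stop on an object; the grip force is fixed at half the most. Time passes only in rows, so rows that do not move let the fingers close. It gives the time, the measured TCP pose, the force and the opening at its end, in the units of the state.
- monitor.observe(): the state, without advancing time (a new reading comes with each control period).
- camera(name): name is "scene" or "top"; returns a dict with "pixels" (384x512x3 uint8, red, green, blue), "range_z" (384x512 float32, m along the optical axis (not along the pixel's ray), 0 where there is no reading), "camera_matrix" (3x3 intrinsics, pixels), "world_from_camera" (4x4, takes a point from camera to world coordinates). Camera axes: x right, y up, looking along -z (the intrinsics and any distortion apply to the point x, -y, -z); pixel columns grow to the right and rows downward; lengths in m; the calibration is good to about 2 mm. A picture is of the moment at which its call begins.
- r.job_done(): hands the job in, once; it reports no verdict.
The state is a dict: "time": time; "joints": joint angles; "qd": joint speeds; "joint_torque": joint torques, N m; "tool_pos": TCP position; "tcp_rot": TCP orientation; "wrist_force": force on the tool from outside, world axes, zero at the start; "moment": the same for the moment, N m; "finger_gap": finger opening in m.
Only numpy, scipy, OpenCV 4.12 (cv2) and the standard library are available. Lean on these libraries where they do the work, as an engineer would, in place of code of your own. Each camera call takes 0.05 s, during which the arm holds its last target.

## Working session

There is one attempt and no reset: what is moved stays moved. The work goes in short steps, Python scripts to look and compute and a tool call to move; the robot and the scene stay as the last step left them, time stands still between calls to the robot, and variables do not carry over. Pictures are saved under pics/ and viewed, and the job is handed in when it is done.

Besides the shell and the picture viewer there is one more tool, called after "Request:" in YAML: its name, and indented under it one key for each argument. jog_arm: Moves the arm, as the interface text tells. Its arguments: {"type":"object","properties":{"targets":{"type":"array"}},"required":["targets"]}

```bash
ls; mkdir -p pics; cat > h.py <<'E'
import numpy as np, cv2
from bench import monitor, camera, r
def snap(n,f):
    c=camera(n); cv2.imwrite('pics/%s.png'%f,cv2.cvtColor(c['pixels'],cv2.COLOR_RGB2BGR)); np.savez('pics/%s.npz'%f,**c); return c
def load(f): return dict(np.load('pics/%s.npz'%f))
def pts(c):
    K=c['camera_matrix'];d=c['range_z'];h,w=d.shape
    u,v=np.meshgrid(np.arange(w),np.arange(h))
    P=np.stack([(u-K[0,2])/K[0,0]*d,-(v-K[1,2])/K[1,1]*d,-d,np.ones_like(d)],-1)
    return (P@c['world_from_camera'].T)[...,:3]
E
python3 - <<'E'
from h import *
print(monitor.observe())
for n in('scene','top'):
    c=snap(n,n+'0'); print(n,c.keys(),c['camera_matrix'],c['world_from_camera'])
    cv2.imwrite('pics/%s0b.png'%n,cv2.resize(cv2.imread('pics/%s0.png'%n),(800,600),interpolation=cv2.INTER_CUBIC))
E
```

```text
pics
{'time': 0.0, 'joints': array([-7.21525626e+01,  3.02596405e+00,  8.03135792e+01,  1.04975371e-04,
        9.67499305e+01, -4.02709183e+00]), 'qd': array([-0.05398727,  0.10967123, -0.01155914,  0.01362437,  0.06050496,
       -0.0433597 ]), 'joint_torque': array([ 9.02253705e-04, -3.81662178e+01, -3.60188806e+01, -3.41775717e-05,
        6.10724630e-03, -1.06087273e-05]), 'tool_pos': array([ 0.19553661, -0.48689761,  0.23047896]), 'tcp_rot': array([-94.09386062,  89.91052621, 107.78068082]), 'wrist_force': array([-0.1266558 , -0.29811536, -0.25442455]), 'moment': array([-0.03775631, -0.01918034,  0.01629887]), 'finger_gap': 0.08554321780906886}
scene dict_keys(['pixels', 'range_z', 'camera_matrix', 'world_from_camera']) [[368.19225081   0.         250.87700762]
 [  0.         368.19225081 197.99242173]
 [  0.           0.           1.        ]] [[ 0.32825249 -0.58169805  0.74422959  1.42279801]
 [ 0.94457332  0.20682604 -0.25495928 -0.26909745]
 [-0.00561674  0.78667043  0.61734762  0.90304299]
 [ 0.          0.          0.          1.        ]]
top dict_keys(['pixels', 'range_z', 'camera_matrix', 'world_from_camera']) [[397.27168119   0.         251.07973624]
 [  0.         397.27168119 190.75339615]
 [  0.           0.           1.        ]] [[-0.00988311  0.99519402 -0.09742277  0.35179651]
 [-0.99992577 -0.00914154  0.00805532  0.07748209]
 [ 0.00712601  0.09749515  0.99521049  1.19870534]
 [ 0.          0.          0.          1.        ]]
```

View pics/scene0b.png

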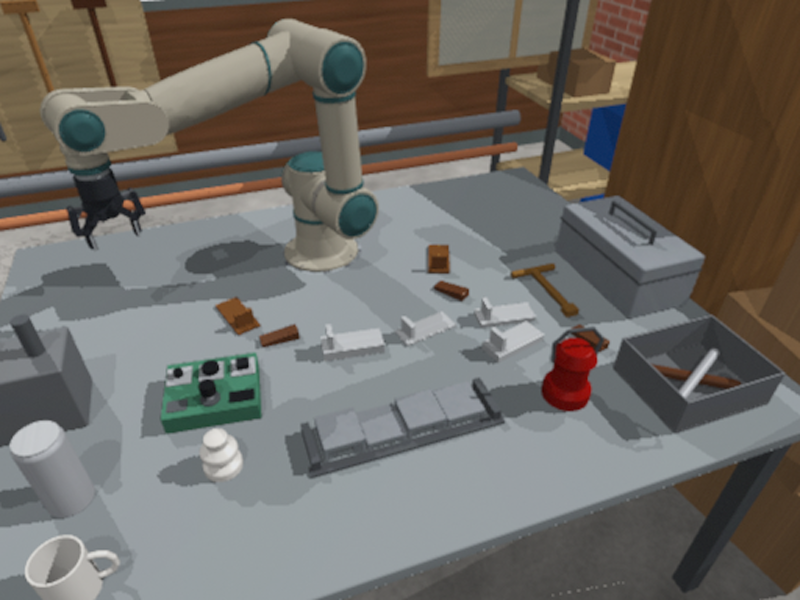

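View pics/top0b.png

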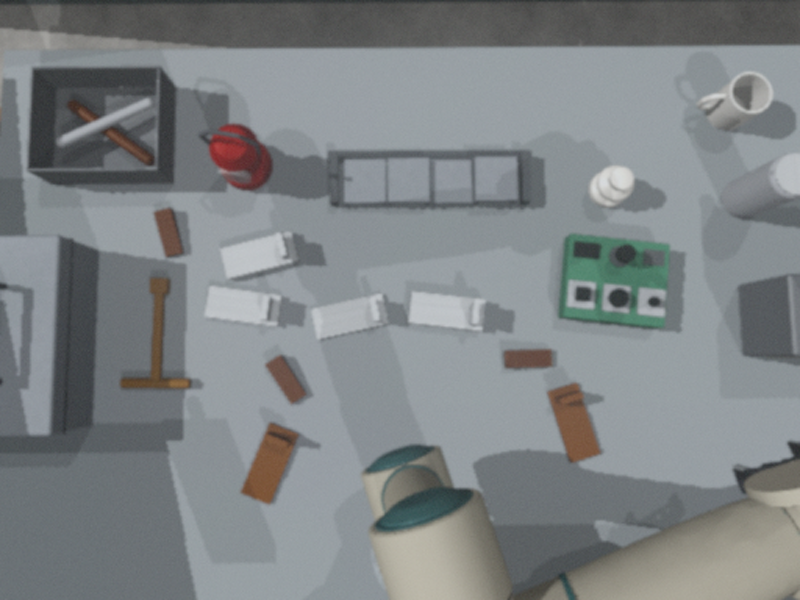

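Top view: candidates for the plates are the four light-grey tabbed plates at (258,255), (243,306), (350,316) and (447,311). The two brown tabbed ones at (270,463) and (573,421) are look-alikes and stay put. The counter is at (615,280) with the knob at (624,254), the rack at (430,180). Next I measure.

```bash
cat > m.py <<'E'
from h import *
def plates(c,verbose=True):
    P=pts(c); px=c['pixels'].astype(int)
    hsv=cv2.cvtColor(c['pixels'],cv2.COLOR_RGB2HSV)
    Z=P[...,2]
    m=((Z>0.005)&(Z<0.09)&(hsv[...,1]<45)&(P[...,0]>.3)&(P[...,0]<.61)&(P[...,1]>-.2)&(P[...,1]<.55)).astype(np.uint8)
    n,l,s,ce=cv2.connectedComponentsWithStats(m)
    out=[]
    for i in range(1,n):
        if s[i,4]<120: continue
        q=P[l==i]; z=q[:,2]
        zz=np.sort(z); 
        tab=q[z>z.max()-0.008]; 
        body=q[(z<0.035)]
        th=np.median(body[:,2])
        b=q[np.abs(q[:,2]-th)<0.004]
        rect=cv2.minAreaRect((b[:,:2]*1000).astype(np.float32))
        rt=cv2.minAreaRect((tab[:,:2]*1000).astype(np.float32))
        out.append((s[i,4],ce[i],th,z.max(),rect,rt))
        if verbose: print('px',s[i,4],ce[i].round(1),'th %.1f top %.1f'%(th*1e3,z.max()*1e3),'body',np.round(rect[0],1),np.round(rect[1],1),round(rect[2],1),'tab',np.round(rt[0],1),np.round(rt[1],1),round(rt[2],1), 'tabmean',tab.mean(0).round(4))
    return out
E
python3 - <<'E'
from m import *
c=load('top0'); plates(c)
P=pts(c);Z=P[...,2]
print('table',np.median(Z[100:300,200:300]))
# counter
hsv=cv2.cvtColor(c['pixels'],cv2.COLOR_RGB2HSV)
g=((hsv[...,0]>60)&(hsv[...,0]<90)&(hsv[...,1]>100)&(Z>.035)&(Z<.055)&(P[...,1]<-.1)).astype(np.uint8)
q=P[g>0]; print('counter',cv2.minAreaRect((q[:,:2]*1000).astype(np.float32)),np.median(q[:,2]))
x0=[q[:,0].min(),q[:,0].max(),q[:,1].min(),q[:,1].max()]
m=((Z>.053)&(P[...,0]>x0[0])&(P[...,0]<x0[1])&(P[...,1]>x0[2])&(P[...,1]<x0[3])).astype(np.uint8)
n,l,s,ce=cv2.connectedComponentsWithStats(m)
for i in range(1,n):
    k=P[l==i]; 
    print(s[i],ce[i].round(1),k.mean(0).round(4),k.max(0).round(4),k.min(0).round(4),cv2.minAreaRect((k[:,:2]*1000).astype(np.float32)))
# rack
m=((Z>.012)&(Z<.06)&(P[...,0]>.6)&(P[...,0]<.8)&(P[...,1]>-.13)&(P[...,1]<.32))
v,u=np.nonzero(m); print('rack',u.min(),u.max(),v.min(),v.max())
for vv in range(v.min(),v.max()+1,3):
    print(vv,' '.join('%d'%(Z[vv,uu]*1000) for uu in range(u.min()-1,u.max()+2,4)), P[vv,270].round(3))
for uu in range(u.min(),u.max(),4): print(uu,P[115,uu].round(4),end=';')
E
```

```text
px 969 [166.  162.7] th 19.4 top 64.3 body [555.4 322.9] [ 60.7 140.1] 14.1 tab [567.2 274.3] [43.9 12.1] 14.1 tabmean [0.5666 0.2742 0.0593]
px 945 [155.7 195.3] th 13.7 top 60.4 body [457.1 353.3] [139.8  60. ] 81.7 tab [450.8 303.6] [12.  41.7] 84.0 tabmean [0.4505 0.3039 0.0548]
px 972 [286.  198.6] th 25.7 top 69.2 body [442.7 -35.6] [140.3  60.2] 82.9 tab [436.7 -85. ] [12.3 43.6] 83.8 tabmean [ 0.4371 -0.0848  0.0654]
px 817 [224.1 202. ] th 8.2 top 51.7 body [435.6 150.4] [ 60.5 139.6] 12.2 tab [446.2 101.6] [43.7 11.7] 12.0 tabmean [0.4463 0.1014 0.0479]
table 0.0007597224921804813
counter ((500.0376892089844, -346.6728515625), (163.5196990966797, 49.62824249267578), 83.09945678710938) 0.04368451266644302
[396 165  10   4  26] [400.1 165.9] [ 0.5286 -0.3576  0.0803] [ 0.5321 -0.3478  0.0904] [ 0.526  -0.3705  0.053 ] ((528.365478515625, -359.0147705078125), (23.229740142822266, 4.853019714355469), 83.43985748291016)
[369 181   1   1   1] [369. 181.] [ 0.4893 -0.2752  0.0534] [ 0.4893 -0.2752  0.0534] [ 0.4893 -0.2752  0.0534] ((489.2737121582031, -275.2019348144531), (0.0, 0
[... 2648 characters left out ...]
 0.1706 0.0011];221 [0.6965 0.1564 0.029 ];225 [0.6977 0.1446 0.0245];229 [0.697  0.1324 0.0267];233 [0.6968 0.1203 0.0269];237 [0.6957 0.1081 0.0305];241 [0.6971 0.0962 0.0252];245 [0.6963 0.0841 0.0278];249 [0.6947 0.072  0.0326];253 [0.6947 0.06   0.0324];257 [0.6947 0.048  0.0321];261 [0.6943 0.036  0.033 ];265 [0.694 0.024 0.034];269 [0.6937 0.012  0.0346];273 [6.932e-01 1.000e-04 3.610e-02];277 [ 0.6972 -0.013   0.0219];281 [ 0.6972 -0.0251  0.0216];285 [ 0.6973 -0.0374  0.0211];289 [ 0.6975 -0.0496  0.0201];293 [ 0.6969 -0.0616  0.0218];297 [ 0.6974 -0.074   0.0196];301 [ 0.6967 -0.0859  0.0219];305 [ 0.691  -0.0952  0.0411];309 [ 0.6907 -0.1071  0.0416];313 [ 0.6914 -0.1194  0.0391];
```

```bash
python3 - <<'E'
import cv2
a=cv2.imread('pics/top0.png')
cv2.imwrite('pics/c1.png',cv2.resize(a[85:230,120:440],(800,362),interpolation=cv2.INTER_CUBIC))
a=cv2.imread('pics/scene0.png')
cv2.imwrite('pics/c2.png',cv2.resize(a[180:310,90:360],(800,385),interpolation=cv2.INTER_CUBIC))
E
```

```text
(no output)
```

View pics/c1.png

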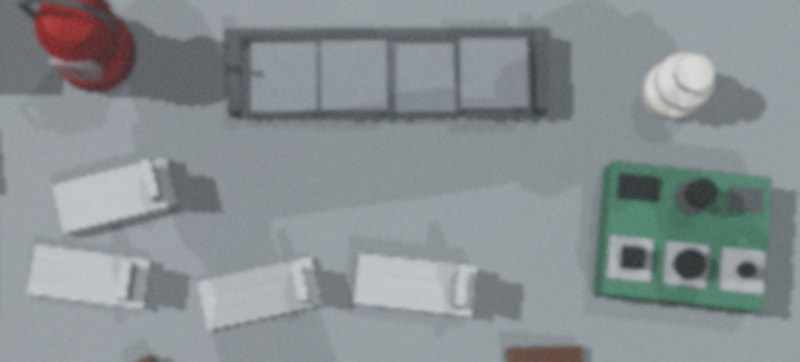

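View pics/c2.png

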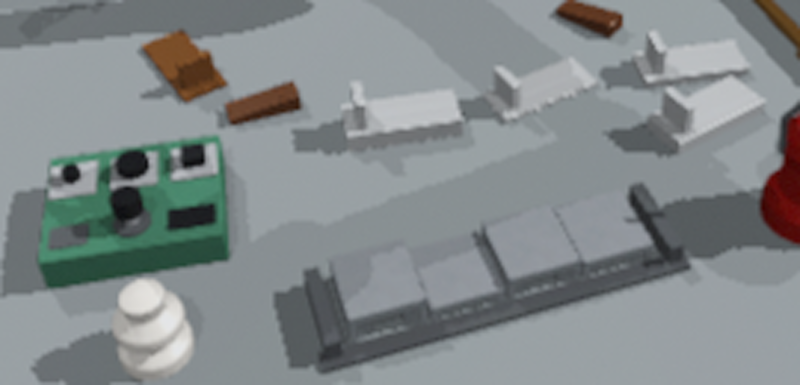

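```bash
python3 - <<'E'
from m import *
c=load('top0')
P=pts(c);Z=P[...,2]
m=((Z>.012)&(Z<.06)&(P[...,0]>.62)&(P[...,0]<.8)&(P[...,1]>-.22)&(P[...,1]<.22))
v,u=np.nonzero(m); print('rack',u.min(),u.max(),v.min(),v.max())
for vv in (105,112,119,126): print(vv,' '.join('%d:%d'%(uu,Z[vv,uu]*1000) for uu in range(208,345)))
mz=np.nanmean(P[106:127],axis=0)
for uu in (212,215,219,220,246,247,248,275,276,277,302,303,304,330,333,336): print(uu,mz[uu].round(4))
q=P[m]; print(cv2.minAreaRect((q[:,:2]*1000).astype(np.float32)))
# front edge per column: x of first raised
for u0,u1,h in((222,245,27),(250,274,33),(279,301,21),(306,329,39)):
    e=[]
    for uu in range(u0,u1):
        col=P[95:140,uu]; k=np.abs(col[:,2]-h/1e3)<.006; e.append((col[k,0].min(),col[k,0].max(),col[k,1].mean()))
    e=np.array(e); print(h,np.median(e,0),np.polyfit(e[:,2],e[:,0],1),np.polyfit(e[:,2],e[:,1],1))
# counter
m=((Z>.03)&(Z<.11)&(P[...,0]>.38)&(P[...,0]<.62)&(P[...,1]<-.2)&(P[...,1]>-.52)).astype(np.uint8)
n,l,s,ce=cv2.connectedComponentsWithStats(m)
for i in range(1,n):
    if s[i,4]>50:
        k=P[l==i];t=k[np.abs(k[:,2]-.045)<.006];print('ctr',s[i],cv2.minAreaRect((t[:,:2]*1000).astype(np.float32)),np.median(t[:,2]))
m2=((Z>.056)&(Z<.11)&(m>0)).astype(np.uint8)
n,l,s,ce=cv2.connectedComponentsWithStats(m2)
for i in range(1,n):
    if s[i,4]>8:
        k=P[l==i]; t=k[k[:,2]>np.median(k[:,2])-.004]
        print(s[i],ce[i].round(1),np.median(k[:,2]),cv2.minAreaRect((t[:,:2]*1000).astype(np.float32)),t.mean(0).round(4))
E
```

```text
rack 211 339 96 130
105 208:0 209:0 210:-1 211:29 212:29 213:29 214:31 215:31 216:27 217:0 218:-5 219:-1 220:1 221:32 222:27 223:26 224:30 225:30 226:25 227:24 228:24 229:24 230:27 231:28 232:28 233:24 234:27 235:24 236:31 237:30 238:29 239:29 240:26 241:27 242:26 243:30 244:28 245:28 246:28 247:0 248:1 249:32 250:33 251:31 252:34 253:37 254:33 255:33 256:34 257:33 258:33 259:30 260:32 261:32 262:34 263:33 264:37 265:34 266:27 267:34 268:32 269:35 270:37 271:33 272:32 273:31 274:33 275:2 276:24 277:22 278:22 279:19 280:21 281:20 282:16 283:19 284:20 285:24 286:20 287:20 288:23 289:22 290:20 291:22 292:19 293:21 294:21 295:20 296:21 297:22 298:18 299:24 300:22 301:20 302:-1 303:19 304:41 305:33 306:38 307:38 308:38 309:37 310:35 311:38 312:42 313:39 314:39 315:36 316:42 317:37 318:37 319:37 320:43 321:37 322:37 323:39 324:41 325:36 326:34 327:41 328:40 329:39 330:39 331:-1 332:0 333:17 334:32 335:31 336:30 337:30 338:30 339:30 340:-2 341:2 342:0 343:2 344:0
112 208:1 209:-1 210:3 211:31 212:31 213:29 214:30 215:30 216:30 217:-1 218:-1 219:2 220:2 221:28 222:30 223:27 224:31 225:26 226
[... 3862 characters left out ...]
738234829850544 ((541.3560791015625, -360.3545227050781), (30.226808547973633, 29.62224769592285), 25.843982696533203) [ 0.5414 -0.3596  0.0881]
[369 183  10  10  88] [373.4 187.3] 0.06193045024481825 ((469.8553771972656, -285.17791748046875), (26.575672149658203, 25.806291580200195), 78.75861358642578) [ 0.4694 -0.285   0.0624]
[390 184  13  13 127] [396.2 189.8] 0.06308392420490794 ((462.4636535644531, -350.39385986328125), (32.710323333740234, 35.568389892578125), 45.599178314208984) [ 0.462  -0.3498  0.0631]
[416 189   7   7  41] [418.9 192.4] 0.0627055257577438 ((454.6467590332031, -415.2140197753906), (19.21552848815918, 17.403284072875977), 83.20800018310547) [ 0.4537 -0.4153  0.0629]
```

Rack caps from left (+y) to right read 27, 33, 21, 39 mm, which makes the order slot14, slot20, slot8, slot26. The plates by body height are p20, p14, p8, p26. All four are present.

```bash
cat > pl.py <<'E'
import numpy as np
from scipy.spatial.transform import Rotation as Ro
from bench import monitor
def st():
    s=monitor.observe(); R=Ro.from_euler('xyz',s['tcp_rot'],degrees=True).as_matrix(); return s,R
def jaw(R): return np.degrees(np.arctan2(R[1,1],R[0,1]))
def show():
    s,R=st(); print('t %.2f'%s['time'],'pos',s['tool_pos'].round(4),'jaw %.1f'%jaw(R),'down',(-R[2,0]).round(4),'F',s['wrist_force'].round(1),'gap %.4f'%s['finger_gap'],'J',s['joints'].round(0))
def go(x,y,z,yaw=None,n=None):
    """total shift in tool axes (cm) and turn about tool x; split into n equal rows, turn simultaneous"""
    s,R=st(); d=np.array([x,y,z])-s['tool_pos']
    a=0
    if yaw is not None:
        a=-np.radians((yaw-jaw(R)+90)%180-90)
    print('tool shift cm',(R.T@d*100).round(2),'turn x rad %.3f'%a)
    if n:
        for i in range(n):
            Ri=R@Ro.from_rotvec([a*i/n,0,0]).as_matrix(); print((Ri.T@d/n*100).round(2),'%.3f'%(a/n))
E
python3 - <<'E'
from pl import *
show(); go(.5414,-.3596,.13,-7)
E
```

```text
t 0.10 pos [ 0.1955 -0.4869  0.2306] jaw -68.1 down 1.0 F [-0.9  0.2 -0.5] gap 0.0849 J [-72.   3.  80.  -0.  97.  -4.]
tool shift cm [ 10.06   1.08 -36.84] turn x rad -1.067
```

```bash
python3 - <<'E'
from pl import *
go(.5414,-.3596,.15,83,7)
E
```

```text
tool shift cm [  8.06   1.08 -36.84] turn x rad 0.504
[ 1.15  0.15 -5.26] 0.072
[ 1.15 -0.22 -5.26] 0.072
[ 1.15 -0.6  -5.23] 0.072
[ 1.15 -0.98 -5.17] 0.072
[ 1.15 -1.35 -5.09] 0.072
[ 1.15 -1.71 -4.98] 0.072
[ 1.15 -2.06 -4.84] 0.072
```

Request:
jog_arm:
  targets:
    - [0, 1.15, 0.15, -5.26, 0.072, 0, 0]
    - [0, 1.15, -0.22, -5.26, 0.072, 0, 0]
    - [0, 1.15, -0.6, -5.23, 0.072, 0, 0]
    - [0, 1.15, -0.98, -5.17, 0.072, 0, 0]
    - [0, 1.15, -1.35, -5.09, 0.072, 0, 0]
    - [0, 1.15, -1.71, -4.98, 0.072, 0, 0]
    - [0, 1.15, -2.06, -4.84, 0.072, 0, 0]
    - [0, 0, 0, 0, 0, 0, 0]

```text
time: 1.1
tool_pos: [0.5433, -0.3573, 0.1476]
tcp_rot: [-36.5, 89.7, 136.7]
wrist_force: [-1.1, -0.9, -0.5]
finger_gap: 0.0856
```

```bash
python3 - <<'E'
from pl import *
show();go(.5414,-.3596,.056,83)
E
```

```text
t 1.10 pos [ 0.5433 -0.3573  0.1476] jaw -96.8 down 1.0 F [-1.1 -0.9 -0.5] gap 0.0856 J [-37.  26.  63.   0.  91.  60.]
tool shift cm [9.16 0.28 0.13] turn x rad 0.004
```

Request:
jog_arm:
  targets:
    - [0, 2.3, 0.28, 0.13, 0, 0, 0]
    - [0, 2.3, 0, 0, 0, 0, 0]
    - [0, 2.3, 0, 0, 0, 0, 0]
    - [0, 2.2, 0, 0, 0, 0, 0]
    - [0, 0, 0, 0, 0, 0, 0]

```text
time: 1.72
tool_pos: [0.5381, -0.3624, 0.0577]
tcp_rot: [-26.6, 89.8, 146.4]
wrist_force: [-0.6, -0.2, 0.1]
finger_gap: 0.0852
```

```bash
python3 - <<'E'
from pl import *
from h import *
show();go(.5414,-.3596,.056,83)
snap('scene','s1'); a=cv2.imread('pics/s1.png')[180:310,70:200]; cv2.imwrite('pics/s1c.png',cv2.resize(a,(600,600),interpolation=cv2.INTER_CUBIC))
E
```

```text
t 1.73 pos [ 0.5381 -0.3624  0.0577] jaw -97.0 down 1.0 F [-0.6 -0.2  0.1] gap 0.0852 J [-37.  29.  69.  -0.  82.  60.]
tool shift cm [ 0.17 -0.32 -0.3 ] turn x rad -0.001
```

View pics/s1c.png

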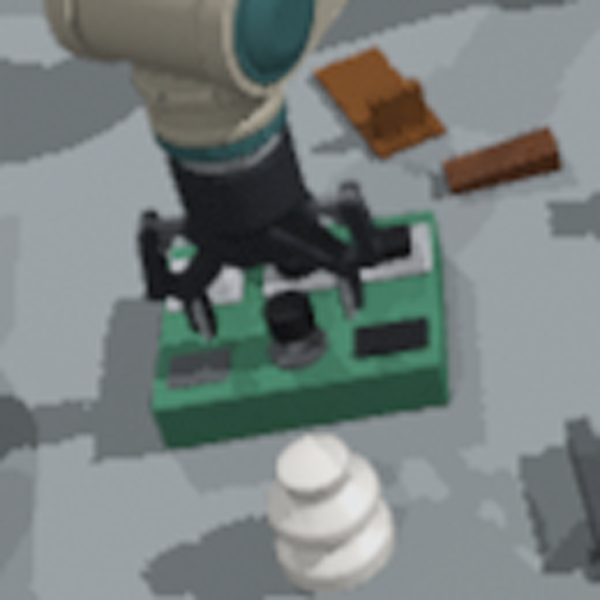

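The knob (290,318 in the crop) stands between the open fingers. I correct by 3 mm, then close.

Request:
jog_arm:
  targets:
    - [0, 0.2, -0.3, -0.3, 0, 0, 0]
    - [0, 0, 0, 0, 0, 0, 0]
    - [1, 0, 0, 0, 0, 0, 0]
    - [1, 0, 0, 0, 0, 0, 0]
    - [1, 0, 0, 0, 0, 0, 0]
    - [1, 0, 0, 0, 0, 0, 0]

```text
time: 2.52
tool_pos: [0.5436, -0.3574, 0.0588]
tcp_rot: [-79.5, 89.7, 93.6]
wrist_force: [-3.0, 13.0, 7.4]
finger_gap: 0.0302
```

```bash
python3 - <<'E'
from pl import *
show()
E
```

```text
t 2.52 pos [ 0.5436 -0.3574  0.0588] jaw -96.9 down 1.0 F [-3.  13.   7.4] gap 0.0302 J [-37.  30.  69.   0.  82.  60.]
```

Request:
jog_arm:
  targets:
    - [1, 0, 0, 0, 0, 0, 0]
    - [1, 0, 0, 0, 0, 0, 0]
    - [1, 0, 0, 0, 0, 0, 0]

```text
time: 2.9
tool_pos: [0.5436, -0.3574, 0.0588]
tcp_rot: [-79.2, 89.8, 93.9]
wrist_force: [-3.6, 12.9, 8.0]
finger_gap: 0.0304
```

Request:
jog_arm:
  targets:
    - [1, 0, 0, 0, 0, 0, 0]

```text
time: 3.02
tool_pos: [0.5436, -0.3574, 0.0588]
tcp_rot: [-79.4, 89.7, 93.7]
wrist_force: [-3.0, 12.4, 8.3]
finger_gap: 0.0305
```

Request:
jog_arm:
  targets:
    - [1, -0.5, 0, 0, 0, 0, 0]
    - [1, -0.5, 0, 0, 0, 0, 0]
    - [1, -0.4, 0, 0, 0, 0, 0]
    - [1, 0, 0, 0, 0, 0, 0]
    - [1, 0, 0, 0, 0, 0, 0]

```text
time: 3.65
tool_pos: [0.5435, -0.3573, 0.0697]
tcp_rot: [-69.5, 89.7, 103.6]
wrist_force: [4.0, 7.2, -7.1]
finger_gap: 0.0303
```

Request:
jog_arm:
  targets:
    - [1, -0.3, 0, 0, 0, 0, 0]
    - [1, -0.2, 0, 0, 0, 0, 0]
    - [1, 0, 0, 0, 0, 0, 0]
    - [1, 0, 0, 0, 0, 0, 0]

```text
time: 4.15
tool_pos: [0.5434, -0.3573, 0.0742]
tcp_rot: [-67.7, 89.7, 105.4]
wrist_force: [5.6, 6.7, -8.5]
finger_gap: 0.0306
```

```bash
python3 - <<'E'
from pl import *
from h import *
show()
snap('scene','s2'); a=cv2.imread('pics/s2.png')[180:310,70:200]; cv2.imwrite('pics/s2c.png',cv2.resize(a,(600,600),interpolation=cv2.INTER_CUBIC))
E
```

```text
t 4.15 pos [ 0.5434 -0.3573  0.0742] jaw -96.9 down 1.0 F [ 5.6  6.7 -8.5] gap 0.0306 J [-37.  29.  68.   0.  84.  60.]
```

View pics/s2c.png

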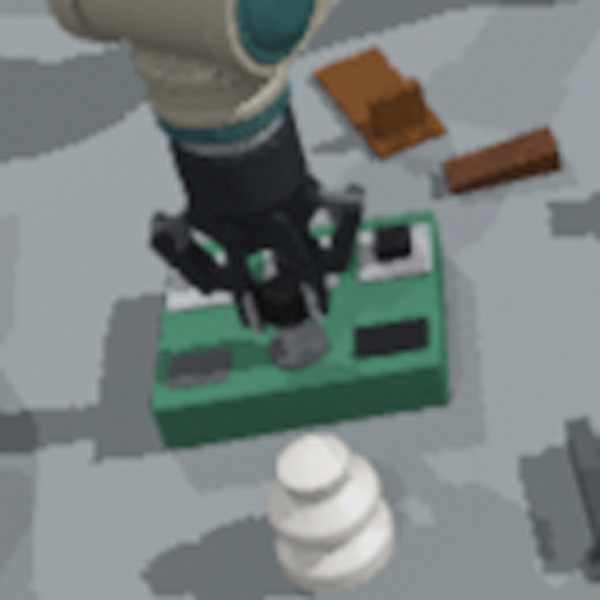

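The knob head is lifted in the fingers at (290,300). Travel is 15.4 mm and the force 8.5 N, as expected near full out. I lower it and let go.

Request:
jog_arm:
  targets:
    - [1, 0.5, 0, 0, 0, 0, 0]
    - [1, 0.5, 0, 0, 0, 0, 0]
    - [1, 0.5, 0, 0, 0, 0, 0]
    - [0, 0, 0, 0, 0, 0, 0]
    - [0, 0, 0, 0, 0, 0, 0]
    - [0, 0, 0, 0, 0, 0, 0]
    - [0, 0, 0, 0, 0, 0, 0]
    - [0, 0, 0, 0, 0, 0, 0]

```text
time: 5.2
tool_pos: [0.5431, -0.3602, 0.0619]
tcp_rot: [138.7, 90.0, -48.3]
wrist_force: [0.1, 0.6, -1.4]
finger_gap: 0.0853
```

Request:
jog_arm:
  targets:
    - [0, -3, 0, 0, 0, 0, 0]
    - [0, -5, 0, 0, 0, 0, 0]
    - [0, -5, 0, 0, 0, 0, 0]
    - [0, 0, 0, 0, 0, 0, 0]
    - [0, 0, 0, 0, 0, 0, 0]

```text
time: 5.82
tool_pos: [0.5429, -0.3599, 0.1912]
tcp_rot: [-21.9, 90.0, 151.1]
wrist_force: [-0.6, -0.4, -1.1]
finger_gap: 0.0853
```

```bash
python3 - <<'E'
from pl import *
from m import *
show()
c=snap('top','t1'); P=pts(c);Z=P[...,2]
plates(c)
s=snap('scene','s3'); a=cv2.imread('pics/s3.png')[180:310,70:200]; cv2.imwrite('pics/s3c.png',cv2.resize(a,(600,600),interpolation=cv2.INTER_CUBIC))
E
```

```text
t 5.83 pos [ 0.5429 -0.3599  0.1912] jaw -97.0 down 1.0 F [-0.6 -0.4 -1.1] gap 0.0853 J [-37.  24.  60.  -0.  96.  60.]
px 966 [166.  162.7] th 19.5 top 63.8 body [555.3 323.1] [ 61. 141.] 13.9 tab [567.  274.5] [42.8 11.8] 14.7 tabmean [0.5672 0.2742 0.0595]
px 945 [155.7 195.3] th 13.5 top 59.7 body [457.2 353.5] [140.1  60.1] 81.9 tab [450.3 304.7] [11.9 43.8] 80.3 tabmean [0.4511 0.3041 0.0542]
px 976 [285.9 198.6] th 25.7 top 69.3 body [443.  -35.4] [140.   60.3] 82.9 tab [436.6 -84.9] [11.9 43.5] 83.2 tabmean [ 0.4372 -0.0849  0.0657]
px 827 [223.8 201.9] th 7.8 top 55.9 body [434.5 150. ] [ 62.4 139.4] 12.1 tab [447.1 102.1] [41.7 11.2] 13.6 tabmean [0.4452 0.1016 0.05  ]
```

View pics/s3c.png

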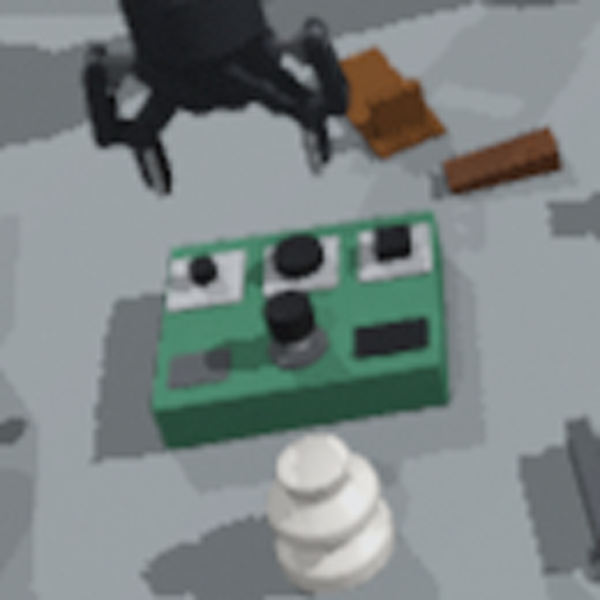

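The knob is back down at (290,318) and the plates are unmoved. Now p26: the gripper takes its tab across the 12 mm thickness, with a half turn first so the last joint has room.

Request:
jog_arm:
  targets:
    - [0, 0, 0, 0, -0.18, 0, 0]
    - [0, 0, 0, 0, -0.18, 0, 0]
    - [0, 0, 0, 0, -0.18, 0, 0]
    - [0, 0, 0, 0, -0.18, 0, 0]
    - [0, 0, 0, 0, -0.18, 0, 0]
    - [0, 0, 0, 0, -0.18, 0, 0]
    - [0, 0, 0, 0, -0.18, 0, 0]
    - [0, 0, 0, 0, -0.18, 0, 0]

```text
time: 6.92
tool_pos: [0.5427, -0.3597, 0.1899]
tcp_rot: [-111.9, 89.8, 143.9]
wrist_force: [0.2, 0.8, 0.4]
finger_gap: 0.0855
```

```bash
cat >> pl.py <<'E'
def goa(x,y,z,yaw,n):
    s,R=st(); d=np.array([x,y,z])-s['tool_pos']; a=-np.radians(yaw-jaw(R))
    print('total',(R.T@d*100).round(2),'turn %.3f'%a)
    for i in range(n):
        Ri=R@Ro.from_rotvec([a*i/n,0,0]).as_matrix(); print(list((Ri.T@d/n*100).round(2)),'%.3f'%(a/n))
E
python3 - <<'E'
from pl import *
show(); goa(.437,-.085,.15,83,8)
E
```

```text
t 6.92 pos [ 0.5427 -0.3597  0.1899] jaw -14.2 down 1.0 F [0.2 0.8 0.4] gap 0.0855 J [-37.  25.  60.  -0.  96. -23.]
total [  4.06 -16.96 -24.05] turn -1.696
[np.float64(0.51), np.float64(-2.12), np.float64(-3.01)] -0.212
[np.float64(0.51), np.float64(-1.44), np.float64(-3.38)] -0.212
[np.float64(0.51), np.float64(-0.7), np.float64(-3.61)] -0.212
[np.float64(0.51), np.float64(0.08), np.float64(-3.68)] -0.212
[np.float64(0.51), np.float64(0.85), np.float64(-3.58)] -0.212
[np.float64(0.51), np.float64(1.59), np.float64(-3.32)] -0.212
[np.float64(0.51), np.float64(2.25), np.float64(-2.91)] -0.212
[np.float64(0.51), np.float64(2.81), np.float64(-2.37)] -0.212
```

Request:
jog_arm:
  targets:
    - [0, 0.8, -3.4, -4.8, 0, 0, 0]
    - [0, 0.8, -3.4, -4.8, 0, 0, 0]
    - [0, 0.8, -3.4, -4.8, 0, 0, 0]
    - [0, 0.8, -3.4, -4.8, 0, 0, 0]
    - [0, 0.8, -3.4, -4.8, 0, 0, 0]
    - [0, 0, 0, 0, -0.18, 0, 0]
    - [0, 0, 0, 0, -0.18, 0, 0]
    - [0, 0, 0, 0, -0.18, 0, 0]

```text
time: 7.92
tool_pos: [0.4379, -0.0847, 0.1505]
tcp_rot: [-119.9, 89.9, 166.9]
wrist_force: [-0.5, -0.6, 0.4]
finger_gap: 0.0852
```

Request:
jog_arm:
  targets:
    - [0, 0, 0, 0, -0.18, 0, 0]
    - [0, 0, 0, 0, -0.18, 0, 0]
    - [0, 0, 0, 0, -0.18, 0, 0]
    - [0, 0, 0, 0, -0.18, 0, 0]
    - [0, 0, 0, 0, -0.18, 0, 0]
    - [0, 0, 0, 0, -0.18, 0, 0]
    - [0, 0, 0, 0, -0.08, 0, 0]
    - [0, 0, 0, 0, 0, 0, 0]

```text
time: 8.93
tool_pos: [0.4381, -0.0849, 0.1507]
tcp_rot: [173.1, 89.9, 165.9]
wrist_force: [0.0, 0.4, -0.5]
finger_gap: 0.0854
```

```bash
python3 - <<'E'
from pl import *
show(); go(.437,-.085,.032,83)
E
```

```text
t 8.93 pos [ 0.4381 -0.0849  0.1507] jaw 82.9 down 1.0 F [ 0.   0.4 -0.5] gap 0.0854 J [-16.  -8. 100.  -0.  88. -99.]
tool shift cm [11.87 -0.02 -0.08] turn x rad -0.002
```

Request:
jog_arm:
  targets:
    - [0, 4, 0, -0.1, 0, 0, 0]
    - [0, 4, 0, 0, 0, 0, 0]
    - [0, 3.8, 0, 0, 0, 0, 0]
    - [0, 0, 0, 0, 0, 0, 0]
    - [1, 0, 0, 0, 0, 0, 0]
    - [1, 0, 0, 0, 0, 0, 0]
    - [1, 0, 0, 0, 0, 0, 0]
    - [1, 0, 0, 0, 0, 0, 0]

```text
time: 9.93
tool_pos: [0.4382, -0.0845, 0.0346]
tcp_rot: [38.7, 89.9, 31.6]
wrist_force: [0.8, 2.0, 0.0]
finger_gap: 0.0124
```

Request:
jog_arm:
  targets:
    - [1, 0, 0, 0, 0, 0, 0]
    - [1, 0, 0, 0, 0, 0, 0]

```text
time: 10.18
tool_pos: [0.4384, -0.0847, 0.0348]
tcp_rot: [19.2, 89.9, 12.1]
wrist_force: [-0.7, 3.8, 6.2]
finger_gap: 0.0113
```

```bash
python3 - <<'E'
from pl import *
from m import *
show()
s=snap('scene','s4'); a=cv2.imread('pics/s4.png')[150:290,160:360]; cv2.imwrite('pics/s4c.png',cv2.resize(a,(800,560),interpolation=cv2.INTER_CUBIC))
E
```

```text
t 10.18 pos [ 0.4384 -0.0847  0.0348] jaw 82.9 down 1.0 F [-0.7  3.8  6.2] gap 0.0113 J [-16.  -0. 107.   0.  73. -99.]
```

View pics/s4c.png

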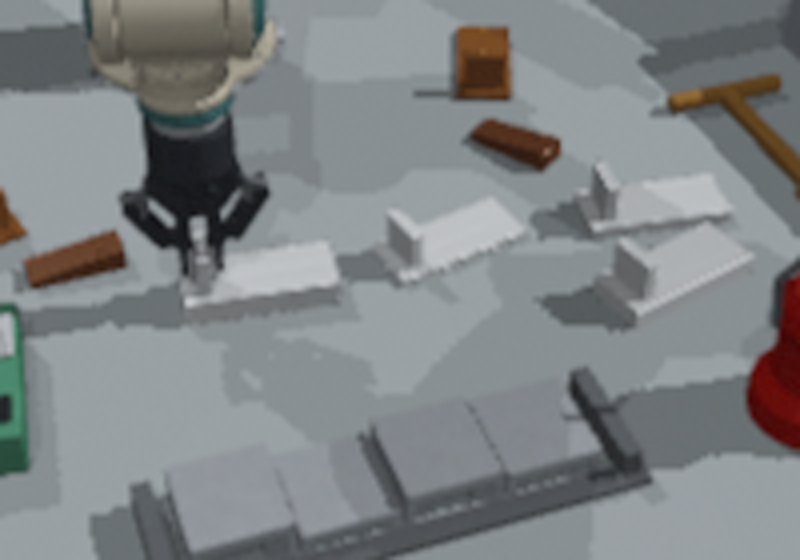

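p26's tab is held at (200,255). I lift it 1 cm, turn it to face the rack and bring it in front of slot26.

Request:
jog_arm:
  targets:
    - [1, -0.5, 0, 0, 0, 0, 0]
    - [1, -0.7, 0, 0, 0, 0, 0]
    - [1, 0, 0, 0, 0, 0, 0]

```text
time: 10.6
tool_pos: [0.4377, -0.0852, 0.0461]
tcp_rot: [-47.0, 90.0, -54.1]
wrist_force: [0.6, -0.6, -5.2]
finger_gap: 0.0113
```

```bash
python3 - <<'E'
from pl import *
show(); goa(.505,-.133,.0467,0,10)
E
```

```text
t 10.60 pos [ 0.4377 -0.0852  0.0461] jaw 82.9 down 1.0 F [ 0.6 -0.6 -5.2] gap 0.0113 J [-16.  -1. 106.  -0.  75. -99.]
total [-0.06 -3.91  7.27] turn 1.447
[np.float64(-0.01), np.float64(-0.39), np.float64(0.73)] 0.145
[np.float64(-0.01), np.float64(-0.28), np.float64(0.78)] 0.145
[np.float64(-0.01), np.float64(-0.17), np.float64(0.81)] 0.145
[np.float64(-0.01), np.float64(-0.05), np.float64(0.82)] 0.145
[np.float64(-0.01), np.float64(0.07), np.float64(0.82)] 0.145
[np.float64(-0.01), np.float64(0.19), np.float64(0.8)] 0.145
[np.float64(-0.01), np.float64(0.3), np.float64(0.77)] 0.145
[np.float64(-0.01), np.float64(0.41), np.float64(0.72)] 0.145
[np.float64(-0.01), np.float64(0.51), np.float64(0.65)] 0.145
[np.float64(-0.01), np.float64(0.6), np.float64(0.57)] 0.145
```

Request:
jog_arm:
  targets:
    - [1, 0, -1.3, 2.4, 0, 0, 0]
    - [1, 0, -1.3, 2.4, 0, 0, 0]
    - [1, 0, -1.3, 2.4, 0, 0, 0]
    - [1, 0, 0, 0, 0.145, 0, 0]
    - [1, 0, 0, 0, 0.145, 0, 0]
    - [1, 0, 0, 0, 0.145, 0, 0]
    - [1, 0, 0, 0, 0.145, 0, 0]
    - [1, 0, 0, 0, 0.145, 0, 0]

```text
time: 11.6
tool_pos: [0.5038, -0.1325, 0.0451]
tcp_rot: [-138.5, 89.9, 172.6]
wrist_force: [-0.4, 0.1, -5.2]
finger_gap: 0.0111
```

Request:
jog_arm:
  targets:
    - [1, 0, 0, 0, 0.145, 0, 0]
    - [1, 0, 0, 0, 0.145, 0, 0]
    - [1, 0, 0, 0, 0.145, 0, 0]
    - [1, 0, 0, 0, 0.145, 0, 0]
    - [1, 0, 0, 0, 0.145, 0, 0]
    - [1, 0, 0, 0, 0, 0, 0]
    - [1, 0, 0, 0, 0, 0, 0]

```text
time: 12.48
tool_pos: [0.504, -0.1325, 0.0454]
tcp_rot: [-103.7, 90.0, 166.2]
wrist_force: [0.3, 0.5, -4.4]
finger_gap: 0.0113
```

```bash
python3 - <<'E'
from pl import *
from m import *
show(); go(.505,-.133,.036,0)
c=snap('top','t2'); plates(c)
a=cv2.imread('pics/t2.png')[80:240,120:440]; cv2.imwrite('pics/t2c.png',cv2.resize(a,(800,400),interpolation=cv2.INTER_CUBIC))
E
```

```text
t 12.47 pos [ 0.504  -0.1325  0.0454] jaw -0.0 down 1.0 F [ 0.3  0.5 -4.4] gap 0.0113 J [-19.  11.  94.  -0.  76. -19.]
tool shift cm [0.94 0.1  0.05] turn x rad -0.000
px 143 [309.8 155.2] th 31.0 top 42.2 body [ 564.1 -105.2] [19.9 92.1] 78.5 tab [ 562.8 -105. ] [19.9 98.6] 79.7 tabmean [ 0.5774 -0.1095  0.0368]
px 971 [166.1 162.7] th 19.4 top 64.0 body [554.8 322.9] [ 61.6 140.2] 13.5 tab [567.1 274. ] [43.1 11.1] 13.7 tabmean [0.5664 0.2741 0.0598]
px 948 [155.8 195.2] th 13.6 top 58.4 body [457.1 353.2] [140.6  60. ] 81.7 tab [449.9 303.5] [12.4 43.9] 83.0 tabmean [0.4509 0.3038 0.0536]
px 820 [223.8 201.9] th 8.0 top 52.9 body [435.9 149.8] [ 61.5 141.1] 11.3 tab [446.7 101.9] [41.2 11.4] 12.1 tabmean [0.4481 0.1021 0.048 ]
```

View pics/t2c.png

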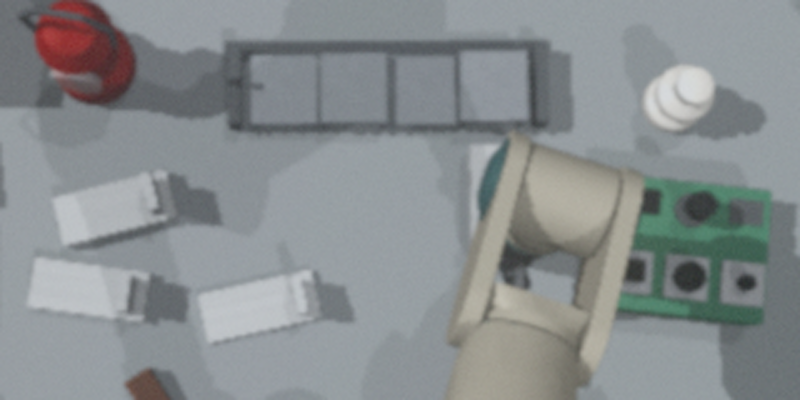

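The wrist hides the held plate in the top view, so I use the scene view for its edges, and also refit the rack there.

```bash
cat >> m.py <<'E'
def held(f,xr,yr,zr):
    c=snap('scene',f); P=pts(c); hsv=cv2.cvtColor(c['pixels'],cv2.COLOR_RGB2HSV)
    k=(P[...,0]>xr[0])&(P[...,0]<xr[1])&(P[...,1]>yr[0])&(P[...,1]<yr[1])&(P[...,2]>zr[0])&(P[...,2]<zr[1])
    q=P[k]; rect=cv2.minAreaRect((q[:,:2]*1000).astype(np.float32)); print(len(q),'held',np.round(rect[0],1),np.round(rect[1],1),round(rect[2],1),'z',np.median(q[:,2]).round(4))
    # side edges: min/max y by x bins
    for x in np.arange(xr[0],xr[1],.01):
        b=q[(q[:,0]>=x)&(q[:,0]<x+.01)]
        if len(b)>4: print('x%.3f y %.4f %.4f z %.4f'%(x+.005,b[:,1].min(),b[:,1].max(),np.median(b[:,2])))
    return c,P
E
python3 - <<'E'
from m import *
c,P=held('s5',(.53,.64),(-.2,-.07),(.028,.05))
Z=P[...,2]
for nm,h,ya,yb in(('14',27,.08,.16),('20',33,-.005,.08),('8',21,-.09,-.005),('26',39,-.18,-.09)):
    k=(np.abs(Z-h/1e3)<.004)&(P[...,0]>.645)&(P[...,0]<.76)&(P[...,1]>ya-.01)&(P[...,1]<yb+.01)
    q=P[k]; r=cv2.minAreaRect((q[:,:2]*1000).astype(np.float32)); print(nm,np.round(r[0],1),np.round(r[1],1),round(r[2],1),np.percentile(q[:,0],1).round(4))
a=cv2.imread('pics/s5.png')[150:300,160:340]; cv2.imwrite('pics/s5c.png',cv2.resize(a,(720,600),interpolation=cv2.INTER_CUBIC))
E
```

```text
423 held [ 578.7 -131.7] [60.3 97.1] 89.8 z 0.0381
x0.535 y -0.1593 -0.1031 z 0.0379
x0.545 y -0.1616 -0.1023 z 0.0380
x0.555 y -0.1617 -0.1015 z 0.0382
x0.565 y -0.1616 -0.1025 z 0.0381
x0.575 y -0.1618 -0.1040 z 0.0382
x0.585 y -0.1599 -0.1026 z 0.0385
x0.595 y -0.1615 -0.1017 z 0.0384
x0.605 y -0.1613 -0.1019 z 0.0382
x0.615 y -0.1608 -0.1026 z 0.0385
x0.625 y -0.1616 -0.1042 z 0.0363
14 [694.8 117.3] [88.8 91. ] 86.2 0.6524
20 [694.1  42.2] [88.1 93.5] 0.5 0.6517
8 [693.3 -47.7] [103.6  90.3] 89.4 0.6522
26 [ 697.4 -138.1] [93.6 96. ] 90.0 0.6516
```

View pics/s5c.png

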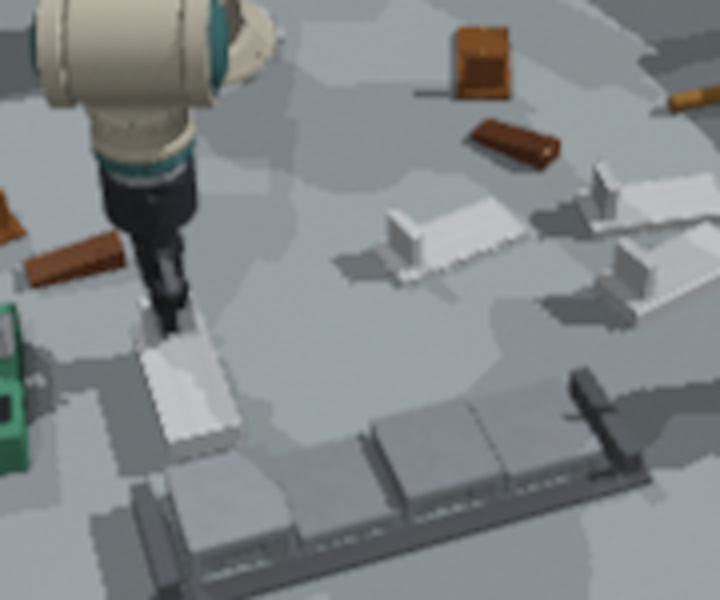

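```bash
python3 - <<'E'
from m import *
for f in('s5','s3','scene0','top0','t1'):
    c=load(f);P=pts(c);Z=P[...,2]; out=[]
    for nm,h,y0 in(('14',27,.119),('20',33,.035),('8',21,-.049),('26',39,-.133)):
        L=[];Rr=[]
        for x in np.arange(.665,.73,.008):
            k=(np.abs(Z-h/1e3)<.005)&(P[...,0]>x)&(P[...,0]<x+.008)&(np.abs(P[...,1]-y0)<.05)
            y=np.sort(P[k][:,1]); 
            # largest contiguous run around y0
            i=np.searchsorted(y,y0); a=i
            while a>0 and y[a]-y[a-1]<.006 if a<len(y) else False: a-=1
            b=min(i,len(y)-1)
            while b<len(y)-1 and y[b+1]-y[b]<.006: b+=1
            L.append(y[a]);Rr.append(y[b])
        out.append((nm,np.median(L).round(4),np.median(Rr).round(4),((np.median(L)+np.median(Rr))/2).round(4)))
    print(f,out)
E
```

```text
s5 [('14', np.float64(0.0805), np.float64(0.1598), np.float64(0.1201)), ('20', np.float64(-0.0033), np.float64(0.0828), np.float64(0.0398)), ('8', np.float64(-0.0868), np.float64(-0.0026), np.float64(-0.0447)), ('26', np.float64(-0.1709), np.float64(-0.0917), np.float64(-0.1313))]
s3 [('14', np.float64(0.0803), np.float64(0.16), np.float64(0.1202)), ('20', np.float64(-0.0034), np.float64(0.0813), np.float64(0.039)), ('8', np.float64(-0.0866), np.float64(-0.003), np.float64(-0.0448)), ('26', np.float64(-0.1709), np.float64(-0.092), np.float64(-0.1314))]
scene0 [('14', np.float64(0.0804), np.float64(0.1604), np.float64(0.1204)), ('20', np.float64(-0.0033), np.float64(0.0812), np.float64(0.039)), ('8', np.float64(-0.0867), np.float64(-0.0034), np.float64(-0.045)), ('26', np.float64(-0.1708), np.float64(-0.0916), np.float64(-0.1312))]
top0 [('14', np.float64(0.081), np.float64(0.1566), np.float64(0.1188)), ('20', np.float64(-0.0034), np.float64(0.072), np.float64(0.0343)), ('8', np.float64(-0.0889), np.float64(-0.0101), np.float64(-0.0495)), ('26', np.float64(-0.1716), np.float64(-0.0928), np.float64(-0.1322))]
t1 [('14', np.float64(0.081), np.float64(0.1566), np.float64(0.1188)), ('20', np.float64(-0.0033), np.float64(0.072), np.float64(0.0343)), ('8', np.float64(-0.0889), np.float64(-0.01), np.float64(-0.0494)), ('26', np.float64(-0.1716), np.float64(-0.093), np.float64(-0.1323))]
```

In the scene camera the held plate's centre is at y -131.7 mm and the slot26 cap's at -131.4 mm, so they line up. I lower it to just above the shelf and slide it in.

Request:
jog_arm:
  targets:
    - [1, 0.5, 0, 0, 0, 0, 0]
    - [1, 0.5, 0, 0, 0, 0, 0]
    - [1, 0, 1, 0, 0, 0, 0]
    - [1, 0, 1, 0, 0, 0, 0]
    - [1, 0, 1, 0, 0, 0, 0]
    - [1, 0, 1, 0, 0, 0, 0]
    - [1, 0, 0.5, 0, 0, 0, 0]
    - [1, 0, 0, 0, 0, 0, 0]

```text
time: 13.58
tool_pos: [0.5495, -0.1326, 0.0357]
tcp_rot: [-79.0, 90.0, -169.2]
wrist_force: [0.1, 0.1, -6.0]
finger_gap: 0.0111
```

Request:
jog_arm:
  targets:
    - [1, 0, 0.9, 0, 0, 0, 0]
    - [1, 0, 0.9, 0, 0, 0, 0]
    - [1, 0, 0.9, 0, 0, 0, 0]
    - [1, 0, 0.9, 0, 0, 0, 0]
    - [1, 0, 0.5, 0, 0, 0, 0]
    - [1, 0, 0, 0, 0, 0, 0]

```text
time: 14.32
tool_pos: [0.5905, -0.1328, 0.0357]
tcp_rot: [-59.1, 90.0, -149.2]
wrist_force: [0.9, 0.1, -5.0]
finger_gap: 0.0111
```

Now I lower it onto the shelf and push to the stop.

Request:
jog_arm:
  targets:
    - [1, 0.1, 0.3, 0, 0, 0, 0]
    - [1, 0, 0.3, 0, 0, 0, 0]
    - [1, 0, 0.3, 0, 0, 0, 0]
    - [1, 0, 0.3, 0, 0, 0, 0]
    - [1, 0, 0, 0, 0, 0, 0]

```text
time: 14.95
tool_pos: [0.5971, -0.1332, 0.0352]
tcp_rot: [-92.8, 89.2, 176.9]
wrist_force: [-37.2, 1.5, 16.9]
finger_gap: 0.0111
```

Request:
jog_arm:
  targets:
    - [1, 0, -0.4, 0, 0, 0, 0]
    - [1, 0, 0, 0, 0, 0, 0]
    - [0.5, 0, 0, 0, 0, 0, 0]
    - [0.5, 0, 0, 0, 0, 0, 0]
    - [0.5, 0, 0, 0, 0, 0, 0]
    - [0.5, 0, 0, 0, 0, 0, 0]

```text
time: 15.7
tool_pos: [0.5985, -0.1329, 0.035]
tcp_rot: [71.5, 90.0, -18.7]
wrist_force: [-1.1, 0.2, -0.2]
finger_gap: 0.0424
```

Request:
jog_arm:
  targets:
    - [0.5, -3, 0, 0, 0, 0, 0]
    - [0.5, -4, 0, 0, 0, 0, 0]
    - [0, -4, 0, 4, 0, 0, 0]
    - [0, 0, 0, 0, 0, 0, 0]

```text
time: 16.2
tool_pos: [0.5997, -0.1755, 0.1494]
tcp_rot: [66.5, 89.5, -23.8]
wrist_force: [0.4, -1.2, -0.2]
finger_gap: 0.0769
```

```bash
python3 - <<'E'
from pl import *
from m import *
show()
c,P=held('s6',(.56,.65),(-.2,-.07),(.022,.034))
k=(P[...,0]>.56)&(P[...,0]<.64)&(abs(P[...,1]+.132)<.04)&(P[...,2]>.045)&(P[...,2]<.075); q=P[k]; print('tab',q.mean(0),q.min(0),q.max(0))
a=cv2.imread('pics/s6.png')[150:300,160:340]; cv2.imwrite('pics/s6c.png',cv2.resize(a,(720,600),interpolation=cv2.INTER_CUBIC))
E
```

```text
t 16.20 pos [ 0.5997 -0.1755  0.1494] jaw -0.3 down 1.0 F [ 0.4 -1.2 -0.2] gap 0.0769 J [-20.  21.  69.  -0.  89. -19.]
214 held [ 608.2 -132. ] [60.1 64.6] 89.8 z 0.028
x0.585 y -0.1620 -0.1029 z 0.0268
x0.595 y -0.1605 -0.1021 z 0.0288
x0.605 y -0.1613 -0.1024 z 0.0281
x0.615 y -0.1621 -0.1030 z 0.0277
x0.625 y -0.1604 -0.1020 z 0.0280
x0.635 y -0.1621 -0.1036 z 0.0284
tab [ 0.60004797 -0.13300553  0.06013047] [ 0.59005234 -0.15414366  0.04568729] [ 0.6051343  -0.11053453  0.07050027]
```

View pics/s6c.png

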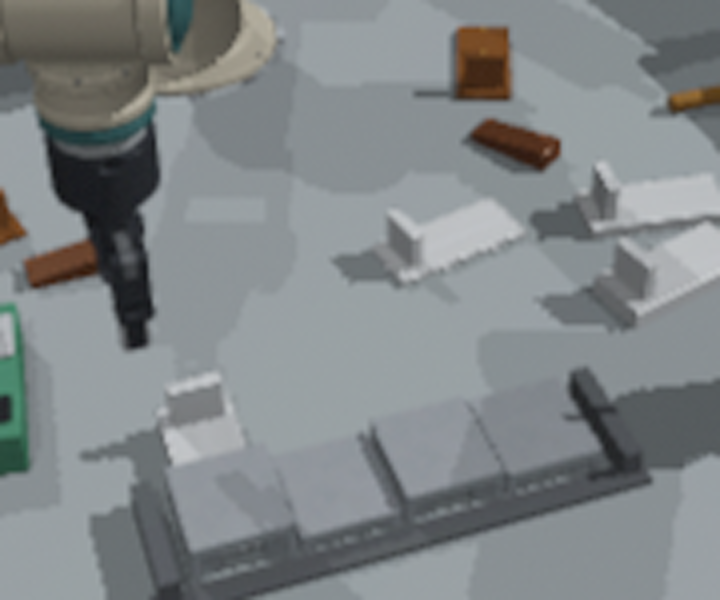

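p26 is in slot26 at (200,420), tab outwards. The tab's front face reads 605 mm, so it is home. p8 next.

```bash
python3 - <<'E'
from pl import *
goa(.4465,.1017,.14,102,10)
E
```

```text
total [  0.57 -15.36 -27.5 ] turn -1.785
[np.float64(0.06), np.float64(-1.54), np.float64(-2.75)] -0.178
[np.float64(0.06), np.float64(-1.02), np.float64(-2.98)] -0.178
[np.float64(0.06), np.float64(-0.48), np.float64(-3.11)] -0.178
[np.float64(0.06), np.float64(0.08), np.float64(-3.15)] -0.178
[np.float64(0.06), np.float64(0.64), np.float64(-3.08)] -0.178
[np.float64(0.06), np.float64(1.18), np.float64(-2.92)] -0.178
[np.float64(0.06), np.float64(1.68), np.float64(-2.67)] -0.178
[np.float64(0.06), np.float64(2.12), np.float64(-2.33)] -0.178
[np.float64(0.06), np.float64(2.5), np.float64(-1.91)] -0.178
[np.float64(0.06), np.float64(2.8), np.float64(-1.44)] -0.178
```

Request:
jog_arm:
  targets:
    - [0, 0, -3.1, -5.5, 0, 0, 0]
    - [0, 0, -3.1, -5.5, 0, 0, 0]
    - [0, 0, -3.1, -5.5, 0, 0, 0]
    - [0, 0, -3.1, -5.5, 0, 0, 0]
    - [0, 0, -3.1, -5.5, 0, 0, 0]
    - [0, 0, 0, 0, -0.18, 0, 0]
    - [0, 0, 0, 0, -0.18, 0, 0]
    - [0, 0, 0, 0, -0.18, 0, 0]

```text
time: 17.25
tool_pos: [0.4443, 0.1006, 0.1431]
tcp_rot: [-117.5, 89.8, -176.3]
wrist_force: [0.0, -0.0, 0.2]
finger_gap: 0.0854
```

Request:
jog_arm:
  targets:
    - [0, 0, 0, 0, -0.18, 0, 0]
    - [0, 0, 0, 0, -0.18, 0, 0]
    - [0, 0, 0, 0, -0.18, 0, 0]
    - [0, 0, 0, 0, -0.18, 0, 0]
    - [0, 0, 0, 0, -0.18, 0, 0]
    - [0, 0, 0, 0, -0.18, 0, 0]
    - [0, 0, 0, 0, -0.17, 0, 0]
    - [0, 0, 0, 0, 0, 0, 0]

```text
time: 18.25
tool_pos: [0.4446, 0.1003, 0.1433]
tcp_rot: [172.9, 89.9, -174.8]
wrist_force: [-0.0, 0.0, -0.1]
finger_gap: 0.0857
```

```bash
cat >> m.py <<'E'
def tabs(f):
    """plates from scene view"""
    c=snap('scene',f); P=pts(c); hsv=cv2.cvtColor(c['pixels'],cv2.COLOR_RGB2HSV); Z=P[...,2]
    m=((Z>.006)&(Z<.085)&(hsv[...,1]<45)&(hsv[...,2]>90)&(P[...,0]>.3)&(P[...,0]<.645)&(P[...,1]>-.2)&(P[...,1]<.55)).astype(np.uint8)
    n,l,s,ce=cv2.connectedComponentsWithStats(m)
    for i in range(1,n):
        if s[i,4]>150:
            q=P[l==i]; th=np.median(q[:,2]); b=q[abs(q[:,2]-th)<.005]; t=q[q[:,2]>th+.03]
            rc=cv2.minAreaRect((b[:,:2]*1000).astype(np.float32)); print('scene',ce[i].round(),'th %.1f'%(th*1e3),np.round(rc[0],1),np.round(rc[1],1),round(rc[2],1),'tab',t.mean(0).round(4) if len(t) else '')
E
python3 - <<'E'
from pl import *
from m import *
show(); go(.4465,.1017,.015,102)
tabs('s7'); plates(snap('top','t7'))
E
```

```text
t 18.25 pos [0.4446 0.1003 0.1433] jaw 102.3 down 1.0 F [-0.   0.  -0.1] gap 0.0857 J [  8.  -6.  99.   0.  87. -94.]
tool shift cm [12.83  0.09  0.25] turn x rad 0.006
scene [325. 210.] th 19.5 [517.2 334.7] [147.8 199.5] 73.7 tab [0.524  0.2856 0.0573]
scene [270. 209.] th 10.5 [430.9 150.9] [ 70.6 142.3] 12.3 tab [0.447  0.1014 0.0477]
scene [209. 254.] th 29.6 [ 609.2 -132.1] [60.  63.3] 89.5 tab [ 0.5985 -0.1326  0.0658]
px 259 [317.3 148.1] th 25.7 top 71.6 body [ 592.9 -132.7] [58.  31.4] 87.5 tab [ 597.4 -132.8] [11.8 41.6] 1.1 tabmean [ 0.598  -0.1325  0.0669]
px 971 [166.  162.7] th 19.2 top 64.4 body [555.3 323.3] [ 60.5 140. ] 14.0 tab [567.3 274.2] [42.7 11.6] 13.6 tabmean [0.567  0.2742 0.06  ]
px 943 [155.7 195.3] th 13.6 top 60.4 body [457.  353.4] [140.3  59.9] 81.5 tab [449.5 304.5] [12.2 43.3] 84.7 tabmean [0.4494 0.3043 0.0544]
```

Request:
jog_arm:
  targets:
    - [0, 4.3, 0.1, 0.25, 0, 0, 0]
    - [0, 4.3, 0, 0, 0, 0, 0]
    - [0, 4.2, 0, 0, 0, 0, 0]
    - [0, 0, 0, 0, 0, 0, 0]
    - [1, 0, 0, 0, 0, 0, 0]
    - [1, 0, 0, 0, 0, 0, 0]
    - [1, 0, 0, 0, 0, 0, 0]
    - [1, 0, 0, 0, 0, 0, 0]

```text
time: 19.35
tool_pos: [0.4482, 0.1019, 0.0177]
tcp_rot: [29.6, 89.9, 42.0]
wrist_force: [-0.9, 4.2, 1.2]
finger_gap: 0.0123
```

Request:
jog_arm:
  targets:
    - [1, 0, 0, 0, 0, 0, 0]
    - [1, -0.5, 0, 0, 0, 0, 0]
    - [1, -0.6, 0, 0, 0, 0, 0]
    - [1, 0, 0, 0, 0, 0, 0]
    - [1, 0, 0, 0, 0, 0, 0]

```text
time: 19.98
tool_pos: [0.4476, 0.1013, 0.0276]
tcp_rot: [-160.2, 90.0, -147.9]
wrist_force: [0.6, -0.8, -3.1]
finger_gap: 0.011
```

```bash
python3 - <<'E'
from pl import *
from m import *
show(); go(.505,-.049,.026,0)
tabs('s8')
E
```

```text
t 19.98 pos [0.4476 0.1013 0.0276] jaw 102.4 down 1.0 F [ 0.6 -0.8 -3.1] gap 0.0110 J [  8.   3. 105.  -0.  72. -94.]
tool shift cm [  0.16 -15.91   2.39] turn x rad -1.355
scene [324. 210.] th 19.5 [514.8 335.9] [161.7 184.1] 82.4 tab [0.5245 0.2853 0.0572]
scene [271. 208.] th 19.7 [435.5 147. ] [ 66.1 140.5] 11.5 tab [0.4593 0.102  0.0576]
scene [209. 254.] th 29.4 [ 610.3 -132.3] [64.9 59.8] 0.2 tab [ 0.5987 -0.1323  0.0659]
```

Request:
jog_arm:
  targets:
    - [1, 0, -3.2, 0.5, 0, 0, 0]
    - [1, 0, -3.2, 0.5, 0, 0, 0]
    - [1, 0, -3.2, 0.5, 0, 0, 0]
    - [1, 0, -3.2, 0.5, 0, 0, 0]
    - [1, 0, -3.1, 0.4, 0, 0, 0]
    - [1, 0, 0, 0, 0.149, 0, 0]
    - [1, 0, 0, 0, 0.149, 0, 0]
    - [1, 0, 0, 0, 0.149, 0, 0]

```text
time: 21.02
tool_pos: [0.505, -0.0489, 0.0274]
tcp_rot: [-169.5, 90.0, 177.0]
wrist_force: [0.0, -0.4, -3.2]
finger_gap: 0.0112
```

Request:
jog_arm:
  targets:
    - [1, 0, 0, 0, 0.149, 0, 0]
    - [1, 0, 0, 0, 0.149, 0, 0]
    - [1, 0, 0, 0, 0.149, 0, 0]
    - [1, 0, 0, 0, 0.149, 0, 0]
    - [1, 0, 0, 0, 0.149, 0, 0]
    - [1, 0, 0, 0, 0.149, 0, 0]
    - [1, 0, 0, 0, 0.149, 0, 0]
    - [1, 0, 0, 0, 0.149, 0, 0]

```text
time: 22.02
tool_pos: [0.505, -0.0487, 0.0273]
tcp_rot: [-104.6, 89.9, 173.6]
wrist_force: [0.1, -0.7, -3.0]
finger_gap: 0.0114
```

Request:
jog_arm:
  targets:
    - [1, 0, 0, 0, 0.149, 0, 0]
    - [1, 0, 0, 0, 0, 0, 0]
    - [1, 0, 0, 0, 0, 0, 0]

```text
time: 22.4
tool_pos: [0.5051, -0.0487, 0.0276]
tcp_rot: [-96.5, 90.0, 173.6]
wrist_force: [0.2, 0.1, -2.9]
finger_gap: 0.0114
```

```bash
python3 - <<'E'
from pl import *
from m import *
show(); go(.505,-.049,.0175,0)
c,P=held('s9',(.53,.64),(-.1,.02),(.012,.028))
E
```

```text
t 22.40 pos [ 0.5051 -0.0487  0.0276] jaw 0.1 down 1.0 F [ 0.2  0.1 -2.9] gap 0.0114 J [-10.  10.  97.  -0.  73. -10.]
tool shift cm [ 1.01 -0.01  0.03] turn x rad 0.002
395 held [578.6 -48.5] [60.2 97.1] 89.6 z 0.0193
x0.535 y -0.0775 -0.0206 z 0.0199
x0.545 y -0.0776 -0.0185 z 0.0193
x0.555 y -0.0784 -0.0204 z 0.0194
x0.565 y -0.0780 -0.0193 z 0.0192
x0.575 y -0.0780 -0.0192 z 0.0189
x0.585 y -0.0781 -0.0185 z 0.0191
x0.595 y -0.0778 -0.0186 z 0.0196
x0.605 y -0.0776 -0.0204 z 0.0193
x0.615 y -0.0780 -0.0206 z 0.0193
x0.625 y -0.0790 -0.0200 z 0.0177
```

p8 at y -48.5 mm against the slot's -47.8 mm: aligned. Lower and insert.

Request:
jog_arm:
  targets:
    - [1, 0.5, 0, 0, 0, 0, 0]
    - [1, 0.4, 0, -0.03, 0, 0, 0]
    - [1, 0, 1, 0, 0, 0, 0]
    - [1, 0, 1, 0, 0, 0, 0]
    - [1, 0, 1, 0, 0, 0, 0]
    - [1, 0, 1, 0, 0, 0, 0]
    - [1, 0, 0.5, 0, 0, 0, 0]
    - [1, 0, 0, 0, 0, 0, 0]

```text
time: 23.45
tool_pos: [0.5505, -0.0485, 0.0186]
tcp_rot: [-78.2, 90.0, -168.3]
wrist_force: [-1.3, -1.0, -2.1]
finger_gap: 0.0111
```

Request:
jog_arm:
  targets:
    - [1, 0, 0.9, 0, 0, 0, 0]
    - [1, 0, 0.9, 0, 0, 0, 0]
    - [1, 0, 0.9, 0, 0, 0, 0]
    - [1, 0, 0.9, 0, 0, 0, 0]
    - [1, 0, 0.3, 0, 0, 0, 0]
    - [1, 0, 0, 0, 0, 0, 0]

```text
time: 24.2
tool_pos: [0.5894, -0.0486, 0.0187]
tcp_rot: [-68.7, 90.0, -158.8]
wrist_force: [-0.4, 0.2, -3.4]
finger_gap: 0.011
```

Request:
jog_arm:
  targets:
    - [1, 0.1, 0.3, 0, 0, 0, 0]
    - [1, 0, 0.3, 0, 0, 0, 0]
    - [1, 0, 0.3, 0, 0, 0, 0]
    - [1, 0, 0.3, 0, 0, 0, 0]
    - [1, 0, 0, 0, 0, 0, 0]

```text
time: 24.82
tool_pos: [0.5973, -0.0486, 0.0179]
tcp_rot: [-91.5, 89.3, 178.5]
wrist_force: [-29.4, 0.1, 14.6]
finger_gap: 0.0113
```

Contact at x = 597.3 mm, as with p26. Now release and retreat.

Request:
jog_arm:
  targets:
    - [1, 0, -0.3, 0, 0, 0, 0]
    - [1, 0, 0, 0, 0, 0, 0]
    - [0.5, 0, 0, 0, 0, 0, 0]
    - [0.5, 0, 0, 0, 0, 0, 0]
    - [0.5, 0, 0, 0, 0, 0, 0]
    - [0.5, 0, 0, 0, 0, 0, 0]

```text
time: 25.58
tool_pos: [0.5985, -0.0486, 0.0179]
tcp_rot: [71.6, 90.0, -18.5]
wrist_force: [0.3, -0.6, 0.3]
finger_gap: 0.0428
```

Request:
jog_arm:
  targets:
    - [0.5, -4, 0, 0, 0, 0, 0]
    - [0.5, -5, 0, 0, 0, 0, 0]
    - [0, -4, -4, -5, 0, 0, 0]
    - [0, 0, -4, -5, 0, 0, 0]
    - [0, 0, 0, 0, 0, 0, 0]

```text
time: 26.2
tool_pos: [0.5244, 0.0442, 0.1412]
tcp_rot: [-168.4, 90.0, 101.7]
wrist_force: [0.4, -0.7, -0.3]
finger_gap: 0.0853
```

```bash
python3 - <<'E'
from pl import *
from m import *
show()
tabs('s10'); plates(snap('top','t10'));goa(.567,.2742,.15,104,10)
E
```

```text
t 26.20 pos [0.5244 0.0442 0.1412] jaw 0.2 down 1.0 F [ 0.4 -0.7 -0.3] gap 0.0853 J [ 1.  6. 88.  0. 87.  1.]
scene [324. 210.] th 19.5 [516.1 334.6] [155.2 190.7] 78.4 tab [0.5247 0.2854 0.0574]
scene [234. 251.] th 12.0 [608.4 -48.2] [60.5 62.7] 88.0 tab [ 0.5985 -0.0482  0.0479]
scene [209. 254.] th 29.4 [ 608.9 -131.9] [60.2 62.3] 88.7 tab [ 0.5985 -0.1333  0.0658]
px 261 [317.5 148.1] th 25.2 top 71.0 body [ 592.6 -132.8] [58.7 30.4] 86.1 tab [ 598.4 -133. ] [11.4 41.2] 2.2 tabmean [ 0.5984 -0.1331  0.0661]
px 971 [166.1 162.6] th 19.5 top 65.1 body [555.2 322.6] [ 61.2 140.7] 13.9 tab [566.8 274. ] [43.  11.9] 13.2 tabmean [0.5673 0.2741 0.0599]
px 943 [155.7 195.3] th 13.4 top 59.1 body [457.2 353.5] [140.9  60. ] 81.8 tab [450.  304.4] [12.1 43. ] 79.1 tabmean [0.4498 0.3041 0.0544]
total [ -0.88   4.06 -23.24] turn -1.815
[np.float64(-0.09), np.float64(0.41), np.float64(-2.32)] -0.182
[np.float64(-0.09), np.float64(0.82), np.float64(-2.21)] -0.182
[np.float64(-0.09), np.float64(1.2), np.float64(-2.03)] -0.182
[np.float64(-0.09), np.float64(1.55), np.float64(-1.78)] -0.182
[np.float64(-0.09), np.float64(1.85), np.float64(-1.47)] -0.182
[np.float64(-0.09), np.float64(2.08), np.float64(-1.11)] -0.182
[np.float64(-0.09), np.float64(2.25), np.float64(-0.72)] -0.182
[np.float64(-0.09), np.float64(2.34), np.float64(-0.3)] -0.182
[np.float64(-0.09), np.float64(2.36), np.float64(0.13)] -0.182
[np.float64(-0.09), np.float64(2.29), np.float64(0.55)] -0.182
```

p8 and p26 are home (tabs at x 598.5 mm). p20 next.

Request:
jog_arm:
  targets:
    - [0, 0, 1, -5.8, 0, 0, 0]
    - [0, 0, 1, -5.8, 0, 0, 0]
    - [0, 0, 1, -5.8, 0, 0, 0]
    - [0, 0, 1, -5.8, 0, 0, 0]
    - [0, 0, 0, 0, -0.18, 0, 0]
    - [0, 0, 0, 0, -0.18, 0, 0]
    - [0, 0, 0, 0, -0.18, 0, 0]
    - [0, 0, 0, 0, -0.18, 0, 0]

```text
time: 27.3
tool_pos: [0.5678, 0.2726, 0.1402]
tcp_rot: [-65.4, 90.0, -114.0]
wrist_force: [0.2, 0.1, 0.8]
finger_gap: 0.0854
```

Request:
jog_arm:
  targets:
    - [0, 0, 0, 0, -0.18, 0, 0]
    - [0, 0, 0, 0, -0.18, 0, 0]
    - [0, 0, 0, 0, -0.18, 0, 0]
    - [0, 0, 0, 0, -0.18, 0, 0]
    - [0, 0, 0, 0, -0.18, 0, 0]
    - [0, 0, 0, 0, -0.19, 0, 0]
    - [0, 0, 0, 0, 0, 0, 0]
    - [0, 0, 0, 0, 0, 0, 0]

```text
time: 28.3
tool_pos: [0.5671, 0.2731, 0.1405]
tcp_rot: [-135.7, 90.0, -122.4]
wrist_force: [-0.3, -0.2, -0.2]
finger_gap: 0.0853
```

```bash
python3 - <<'E'
from pl import *
from m import *
show(); go(.567,.2742,.027,104)
tabs('s11');plates(snap('top','t11'))
E
```

```text
t 28.30 pos [0.5671 0.2731 0.1405] jaw 103.2 down 1.0 F [-0.3 -0.2 -0.2] gap 0.0853 J [ 22.  22.  68.  -0.  89. -81.]
tool shift cm [11.35  0.11  0.02] turn x rad -0.013
scene [325. 210.] th 18.9 [514.6 335.9] [160.3 184.9] 81.6 tab [0.5557 0.2783 0.0577]
scene [234. 251.] th 12.0 [609.7 -48.2] [59.2 61.8] 88.5 tab [ 0.5987 -0.048   0.0486]
scene [209. 254.] th 29.2 [ 608.  -132.2] [60.5 64.4] 89.3 tab [ 0.5992 -0.132   0.0658]
px 261 [317.3 148.1] th 25.4 top 72.5 body [ 592.7 -132.8] [58.  31.2] 86.9 tab [ 597.4 -132.9] [41.4 12. ] 89.9 tabmean [ 0.5975 -0.1346  0.0671]
px 203 [289.7 149.1] th 8.8 top 53.5 body [593.2 -51.9] [61.5 28.5] 89.4 tab [597.4 -50.7] [41.6  9.9] 88.6 tabmean [ 0.5974 -0.0499  0.0481]
px 557 [166.3 160.8] th 19.2 top 64.8 body [564.7 319.1] [ 55.7 114.4] 20.4 tab [567.2 274. ] [42.1 11.7] 13.2 tabmean [0.5661 0.2739 0.0597]
px 213 [138.2 195.3] th 13.6 top 19.5 body [462.9 396.3] [54.6 58.5] 81.4 tab [462.8 397.6] [50.8 59.3] 83.3 tabmean [0.457  0.4048 0.0144]
```

Request:
jog_arm:
  targets:
    - [0, 3.8, 0.1, 0, -0.01, 0, 0]
    - [0, 3.8, 0, 0, 0, 0, 0]
    - [0, 3.7, 0, 0, 0, 0, 0]
    - [0, 0, 0, 0, 0, 0, 0]
    - [1, 0, 0, 0, 0, 0, 0]
    - [1, 0, 0, 0, 0, 0, 0]
    - [1, 0, 0, 0, 0, 0, 0]
    - [1, 0, 0, 0, 0, 0, 0]

```text
time: 29.4
tool_pos: [0.5665, 0.2755, 0.0289]
tcp_rot: [43.3, 89.9, 57.4]
wrist_force: [-2.0, 6.6, 4.7]
finger_gap: 0.0124
```

Request:
jog_arm:
  targets:
    - [1, 0, 0, 0, 0, 0, 0]
    - [1, -0.5, 0, 0, 0, 0, 0]
    - [1, -0.7, 0, 0, 0, 0, 0]
    - [1, 0, 0, 0, 0, 0, 0]
    - [1, 0, 0, 0, 0, 0, 0]

```text
time: 30.02
tool_pos: [0.566, 0.2744, 0.0395]
tcp_rot: [-152.2, 90.0, -138.1]
wrist_force: [0.4, -0.6, -4.9]
finger_gap: 0.0112
```

```bash
python3 - <<'E'
from pl import *
from m import *
show(); go(.50,.08,.04,104); go(.505,.0355,.04)
tabs('s12');
E
```

```text
t 30.02 pos [0.566  0.2744 0.0395] jaw 104.1 down 1.0 F [ 0.4 -0.6 -4.9] gap 0.0112 J [ 23.  27.  74.  -0.  79. -82.]
tool shift cm [ -0.04 -17.25 -11.13] turn x rad 0.001
tool shift cm [ -0.04 -21.69 -11.73] turn x rad 0.000
scene [328. 214.] th 30.9 [553.9 320.6] [ 64.4 142.3] 13.7 tab [0.5801 0.2759 0.0687]
scene [234. 251.] th 12.1 [609.2 -48.4] [60.6 62.4] 88.1 tab [ 0.5986 -0.0483  0.0484]
scene [209. 254.] th 29.8 [ 609.1 -131.9] [60. 63.] 88.9 tab [ 0.5986 -0.1324  0.0657]
```

Request:
jog_arm:
  targets:
    - [1, 0, -3, 0, 0, 0, 0]
    - [1, 0, -3, -1, 0, 0, 0]
    - [1, 0, -3, -1.5, 0, 0, 0]
    - [1, 0, -3.2, -2.3, 0, 0, 0]
    - [1, 0, -3.2, -2.3, 0, 0, 0]
    - [1, 0, -3.2, -2.3, 0, 0, 0]
    - [1, 0, -3.1, -2.3, 0, 0, 0]
    - [1, 0, 0, 0, 0, 0, 0]

```text
time: 31.08
tool_pos: [0.5046, 0.0337, 0.0397]
tcp_rot: [-145.2, 89.9, -131.3]
wrist_force: [1.3, 1.0, -4.1]
finger_gap: 0.0113
```

Request:
jog_arm:
  targets:
    - [1, 0, 0, 0, 0.151, 0, 0]
    - [1, 0, 0, 0, 0.151, 0, 0]
    - [1, 0, 0, 0, 0.151, 0, 0]
    - [1, 0, 0, 0, 0.151, 0, 0]
    - [1, 0, 0, 0, 0.151, 0, 0]
    - [1, 0, 0, 0, 0.151, 0, 0]
    - [1, 0, 0, 0, 0.151, 0, 0]
    - [1, 0, 0, 0, 0.151, 0, 0]

```text
time: 32.08
tool_pos: [0.5056, 0.0363, 0.0398]
tcp_rot: [-170.8, 90.0, 133.8]
wrist_force: [0.1, 0.5, -4.7]
finger_gap: 0.0112
```

Request:
jog_arm:
  targets:
    - [1, 0, 0, 0, 0.151, 0, 0]
    - [1, 0, 0, 0, 0.151, 0, 0]
    - [1, 0, 0, 0, 0.151, 0, 0]
    - [1, 0, 0, 0, 0.151, 0, 0]
    - [1, 0, 0, 0, 0, 0, 0]
    - [1, 0, 0, 0, 0, 0, 0]

```text
time: 32.83
tool_pos: [0.5055, 0.036, 0.0398]
tcp_rot: [-123.6, 90.0, 146.9]
wrist_force: [0.3, 0.4, -4.9]
finger_gap: 0.0107
```

```bash
python3 - <<'E'
from pl import *
from m import *
show(); go(.505,.0355,.0295,0)
c,P=held('s13',(.53,.64),(-.01,.1),(.024,.040)); plates(snap('top','t13'))
E
```

```text
t 32.83 pos [0.5055 0.036  0.0398] jaw 0.4 down 1.0 F [ 0.3  0.4 -4.9] gap 0.0107 J [-0.  9. 96.  0. 75. -1.]
tool shift cm [ 1.03 -0.05  0.05] turn x rad 0.008
387 held [578.4  34.2] [96.3 61.2] 1.0 z 0.032
x0.535 y 0.0050 0.0634 z 0.0324
x0.545 y 0.0048 0.0639 z 0.0324
x0.555 y 0.0031 0.0640 z 0.0320
x0.565 y 0.0037 0.0625 z 0.0321
x0.575 y 0.0042 0.0628 z 0.0325
x0.585 y 0.0041 0.0648 z 0.0326
x0.595 y 0.0051 0.0633 z 0.0318
x0.605 y 0.0054 0.0626 z 0.0316
x0.615 y 0.0046 0.0637 z 0.0311
x0.625 y 0.0043 0.0639 z 0.0293
px 259 [317.3 148.1] th 25.2 top 70.1 body [ 593.2 -133. ] [58.1 31.1] 88.0 tab [ 597.4 -133.2] [41.8 12.4] 88.7 tabmean [ 0.5984 -0.133   0.0655]
px 949 [155.8 195.3] th 13.6 top 56.5 body [457.2 353.8] [141.   60.1] 81.7 tab [449.8 303.9] [12.5 43.4] 82.1 tabmean [0.4498 0.3037 0.0534]
```

The held p20 centre is at 34.2 mm against the slot's 36.2 mm. I shift 2 mm left, straighten 0.5°, lower and insert.

Request:
jog_arm:
  targets:
    - [1, 0.5, 0, -0.18, 0.01, 0, 0]
    - [1, 0.5, 0, 0, 0, 0, 0]
    - [1, 0, 1, 0, 0, 0, 0]
    - [1, 0, 1, 0, 0, 0, 0]
    - [1, 0, 1, 0, 0, 0, 0]
    - [1, 0, 1, 0, 0, 0, 0]
    - [1, 0, 0.5, 0, 0, 0, 0]
    - [1, 0, 0, 0, 0, 0, 0]

```text
time: 33.92
tool_pos: [0.5507, 0.0372, 0.0297]
tcp_rot: [-73.8, 90.0, -164.1]
wrist_force: [-0.5, 0.2, -4.1]
finger_gap: 0.0115
```

Request:
jog_arm:
  targets:
    - [1, 0, 0.9, 0, 0, 0, 0]
    - [1, 0, 0.9, 0, 0, 0, 0]
    - [1, 0, 0.9, 0, 0, 0, 0]
    - [1, 0, 0.9, 0, 0, 0, 0]
    - [1, 0, 0.3, 0, 0, 0, 0]
    - [1, 0, 0, 0, 0, 0, 0]

```text
time: 34.67
tool_pos: [0.5896, 0.037, 0.0297]
tcp_rot: [-69.7, 90.0, -160.0]
wrist_force: [0.2, -0.1, -5.4]
finger_gap: 0.0111
```

Request:
jog_arm:
  targets:
    - [1, 0.1, 0.3, 0, 0, 0, 0]
    - [1, 0, 0.3, 0, 0, 0, 0]
    - [1, 0, 0.3, 0, 0, 0, 0]
    - [1, 0, 0.3, 0, 0, 0, 0]
    - [1, 0, 0, 0, 0, 0, 0]

```text
time: 35.3
tool_pos: [0.5974, 0.0367, 0.0292]
tcp_rot: [-85.2, 89.3, -175.5]
wrist_force: [-30.6, -2.0, 16.3]
finger_gap: 0.0111
```

Stop contact at 597.4 mm. Now release and go to p14.

Request:
jog_arm:
  targets:
    - [1, 0, -0.3, 0, 0, 0, 0]
    - [1, 0, 0, 0, 0, 0, 0]
    - [0.5, 0, 0, 0, 0, 0, 0]
    - [0.5, 0, 0, 0, 0, 0, 0]
    - [0.5, 0, 0, 0, 0, 0, 0]
    - [0.5, 0, 0, 0, 0, 0, 0]

```text
time: 36.05
tool_pos: [0.5987, 0.037, 0.029]
tcp_rot: [79.0, 90.0, -11.3]
wrist_force: [-0.4, -0.4, 1.1]
finger_gap: 0.0424
```

Request:
jog_arm:
  targets:
    - [0.5, -4, 0, 0, 0, 0, 0]
    - [0.5, -5, 0, 0, 0, 0, 0]
    - [0, -3, -4, -5, 0, 0, 0]
    - [0, 0, -4, -5, 0, 0, 0]
    - [0, 0, -4, -5, 0, 0, 0]
    - [0, 0, 0, 0, 0, 0, 0]

```text
time: 36.8
tool_pos: [0.4839, 0.1822, 0.1458]
tcp_rot: [154.1, 90.0, 64.1]
wrist_force: [-0.8, -0.6, -0.4]
finger_gap: 0.0852
```

```bash
python3 - <<'E'
from pl import *
from m import *
show()
tabs('s14'); plates(snap('top','t14'));goa(.4500,.3039,.15,82,10)
E
```

```text
t 36.80 pos [0.4839 0.1822 0.1458] jaw -0.0 down 1.0 F [-0.8 -0.6 -0.4] gap 0.0852 J [17.  4. 89.  0. 87. 17.]
scene [322. 200.] th 15.8 [454.3 355.6] [142.6  65.1] 80.8 tab [0.4508 0.3039 0.0549]
scene [257. 243.] th 23.4 [609.   34.5] [60.6 64.5] 89.9 tab [0.5989 0.0331 0.06  ]
scene [230. 249.] th 10.5 [593.  -56.9] [102.7  60.6] 6.0 tab [ 0.5648 -0.0606  0.0475]
scene [209. 254.] th 29.4 [ 609.2 -132.1] [60.2 64.6] 89.9 tab [ 0.5985 -0.1327  0.0653]
px 234 [262.5 148.6] th 19.1 top 63.8 body [593.4  32.2] [57.5 30.9] 89.3 tab [597.5  32.2] [41.  11.7] 89.3 tabmean [0.5981 0.0316 0.0601]
px 257 [317.5 148.1] th 25.6 top 72.4 body [ 593.  -132.6] [58.4 30.9] 87.6 tab [ 598.6 -133. ] [40.9  9.6] 89.0 tabmean [ 0.5986 -0.1337  0.0668]
px 399 [292.9 154.9] th 8.3 top 52.1 body [577.6 -60.3] [68.4 59.9] 6.9 tab [564.2 -62. ] [12.1 42. ] 5.9 tabmean [ 0.5639 -0.0618  0.0482]
px 781 [151.7 195.1] th 13.6 top 59.4 body [458.1 360. ] [127.8  59.9] 81.5 tab [447.8 303.7] [11.3 39.6] 81.5 tabmean [0.4444 0.3056 0.0548]
total [ -0.43  -3.65 -12.41] turn -1.435
[np.float64(-0.04), np.float64(-0.36), np.float64(-1.24)] -0.144
[np.float64(-0.04), np.float64(-0.18), np.float64(-1.28)] -0.144
[np.float64(-0.04), np.float64(0.0), np.float64(-1.29)] -0.144
[np.float64(-0.04), np.float64(0.19), np.float64(-1.28)] -0.144
[np.float64(-0.04), np.float64(0.37), np.float64(-1.24)] -0.144
[np.float64(-0.04), np.float64(0.54), np.float64(-1.17)] -0.144
[np.float64(-0.04), np.float64(0.7), np.float64(-1.09)] -0.144
[np.float64(-0.04), np.float64(0.85), np.float64(-0.97)] -0.144
[np.float64(-0.04), np.float64(0.98), np.float64(-0.84)] -0.144
[np.float64(-0.04), np.float64(1.09), np.float64(-0.69)] -0.144
```

p8 has been knocked out of its slot: its tab is now at (564,-62) mm, yaw about 6°. I'll mend that after p14, which is close at hand.

Request:
jog_arm:
  targets:
    - [0, 0, -1.8, -6, 0, 0, 0]
    - [0, 0, -1.8, -6.2, 0, 0, 0]
    - [0, 0, 0, 0, -0.18, 0, 0]
    - [0, 0, 0, 0, -0.18, 0, 0]
    - [0, 0, 0, 0, -0.18, 0, 0]
    - [0, 0, 0, 0, -0.18, 0, 0]
    - [0, 0, 0, 0, -0.18, 0, 0]
    - [0, 0, 0, 0, -0.18, 0, 0]

```text
time: 37.9
tool_pos: [0.4525, 0.2983, 0.1451]
tcp_rot: [-61.7, 90.0, -90.0]
wrist_force: [0.1, 0.7, -0.1]
finger_gap: 0.0854
```

Request:
jog_arm:
  targets:
    - [0, 0, 0, 0, -0.18, 0, 0]
    - [0, 0, 0, 0, -0.17, 0, 0]
    - [0, 0, 0, 0, 0, 0, 0]
    - [0, 0, 0, 0, 0, 0, 0]

```text
time: 38.4
tool_pos: [0.4517, 0.2989, 0.1453]
tcp_rot: [-94.6, 90.0, -103.2]
wrist_force: [0.8, -0.1, -0.6]
finger_gap: 0.0855
```

```bash
python3 - <<'E'
from pl import *
from m import *
show(); go(.4502,.3039,.021,82)
tabs('s15')
E
```

```text
t 38.40 pos [0.4517 0.2989 0.1453] jaw 81.4 down 1.0 F [ 0.8 -0.1 -0.6] gap 0.0855 J [ 30.   8.  85.  -0.  87. -52.]
tool shift cm [12.43  0.48 -0.23] turn x rad -0.011
scene [322. 200.] th 15.9 [455.9 354.4] [141.9  66.4] 83.5 tab [0.4508 0.3043 0.0542]
scene [258. 243.] th 23.6 [608.   33.8] [59.6 63.8] 90.0 tab [0.5991 0.034  0.0601]
scene [230. 249.] th 11.0 [579.1 -58.7] [130.1  60.5] 7.2 tab [ 0.5652 -0.0607  0.0475]
scene [209. 254.] th 29.5 [ 608.9 -132.4] [59.4 65.1] 88.4 tab [ 0.5987 -0.1331  0.0661]
```

Request:
jog_arm:
  targets:
    - [0, 4.2, 0.5, -0.2, -0.01, 0, 0]
    - [0, 4.2, 0, 0, 0, 0, 0]
    - [0, 4, 0, 0, 0, 0, 0]
    - [0, 0, 0, 0, 0, 0, 0]
    - [1, 0, 0, 0, 0, 0, 0]
    - [1, 0, 0, 0, 0, 0, 0]
    - [1, 0, 0, 0, 0, 0, 0]
    - [1, 0, 0, 0, 0, 0, 0]

```text
time: 39.45
tool_pos: [0.4504, 0.3054, 0.0224]
tcp_rot: [54.6, 89.9, 46.8]
wrist_force: [1.2, 3.2, 0.3]
finger_gap: 0.0124
```

Request:
jog_arm:
  targets:
    - [1, 0, 0, 0, 0, 0, 0]
    - [1, -0.5, 0, 0, 0, 0, 0]
    - [1, -0.7, 0, 0, 0, 0, 0]
    - [1, 0, 0, 0, 0, 0, 0]
    - [1, 0, 0, 0, 0, 0, 0]

```text
time: 40.08
tool_pos: [0.4497, 0.3045, 0.033]
tcp_rot: [-129.1, 90.0, -136.9]
wrist_force: [-0.5, -0.1, -5.0]
finger_gap: 0.0111
```

```bash
python3 - <<'E'
from pl import *
from m import *
show(); go(.505,.1195,.033)
tabs('s16');
E
```

```text
t 40.08 pos [0.4497 0.3045 0.033 ] jaw 82.2 down 1.0 F [-0.5 -0.1 -5. ] gap 0.0111 J [ 30.  15.  90.  -0.  75. -52.]
tool shift cm [ 1.000e-02 -1.758e+01  8.000e+00] turn x rad 0.000
scene [322. 199.] th 25.9 [454.2 350.9] [140.7  64.9] 82.9 tab [0.4601 0.2986 0.0632]
scene [257. 243.] th 23.4 [608.9  34.6] [64.5 60.9] 0.7 tab [0.5984 0.0332 0.0597]
scene [230. 249.] th 10.7 [592.9 -57. ] [103.9  60.7] 8.3 tab [ 0.5645 -0.0609  0.0471]
scene [209. 254.] th 29.4 [ 608.4 -132. ] [60.  64.9] 89.0 tab [ 0.5989 -0.1324  0.0661]
```

Request:
jog_arm:
  targets:
    - [1, 0, -3.5, 1.6, 0, 0, 0]
    - [1, 0, -3.5, 1.6, 0, 0, 0]
    - [1, 0, -3.5, 1.6, 0, 0, 0]
    - [1, 0, -3.5, 1.6, 0, 0, 0]
    - [1, 0, -3.6, 1.6, 0, 0, 0]
    - [1, 0, 0, 0, 0, 0, 0]
    - [1, 0, 0, 0, 0.144, 0, 0]
    - [1, 0, 0, 0, 0.144, 0, 0]

```text
time: 41.12
tool_pos: [0.5049, 0.12, 0.0331]
tcp_rot: [-162.0, 90.0, 173.4]
wrist_force: [-0.1, 0.7, -4.7]
finger_gap: 0.011
```

Request:
jog_arm:
  targets:
    - [1, 0, 0, 0, 0.144, 0, 0]
    - [1, 0, 0, 0, 0.144, 0, 0]
    - [1, 0, 0, 0, 0.144, 0, 0]
    - [1, 0, 0, 0, 0.144, 0, 0]
    - [1, 0, 0, 0, 0.144, 0, 0]
    - [1, 0, 0, 0, 0.144, 0, 0]
    - [1, 0, 0, 0, 0.144, 0, 0]
    - [1, 0, 0, 0, 0.144, 0, 0]

```text
time: 42.12
tool_pos: [0.5047, 0.1203, 0.0331]
tcp_rot: [-107.3, 89.9, 162.2]
wrist_force: [0.8, -0.1, -5.1]
finger_gap: 0.0114
```

Request:
jog_arm:
  targets:
    - [1, 0, 0, 0, 0, 0, 0]
    - [1, 0, 0, 0, 0, 0, 0]

```text
time: 42.38
tool_pos: [0.505, 0.1199, 0.0332]
tcp_rot: [-99.0, 90.0, 170.9]
wrist_force: [-0.4, -0.3, -4.9]
finger_gap: 0.0109
```

```bash
python3 - <<'E'
from pl import *
from m import *
show(); go(.505,.1195,.0235,0)
c,P=held('s17',(.53,.64),(.07,.17),(.018,.034))
E
```

```text
t 42.38 pos [0.505  0.1199 0.0332] jaw -0.1 down 1.0 F [-0.4 -0.3 -4.9] gap 0.0109 J [ 9. 11. 95.  0. 74.  9.]
tool shift cm [0.97 0.   0.04] turn x rad -0.002
377 held [579.2 119.7] [97.9 61.8] 0.6 z 0.0258
x0.535 y 0.0888 0.1487 z 0.0263
x0.545 y 0.0896 0.1486 z 0.0263
x0.555 y 0.0893 0.1480 z 0.0258
x0.565 y 0.0896 0.1480 z 0.0258
x0.575 y 0.0889 0.1478 z 0.0266
x0.585 y 0.0898 0.1475 z 0.0258
x0.595 y 0.0890 0.1495 z 0.0259
x0.605 y 0.0904 0.1481 z 0.0257
x0.615 y 0.0904 0.1510 z 0.0259
x0.625 y 0.0893 0.1481 z 0.0227
```

p14 at 119.7 mm against the slot's 120.2 mm: aligned.

Request:
jog_arm:
  targets:
    - [1, 0.5, 0, -0.03, 0, 0, 0]
    - [1, 0.5, 0, 0, 0, 0, 0]
    - [1, 0, 1, 0, 0, 0, 0]
    - [1, 0, 1, 0, 0, 0, 0]
    - [1, 0, 1, 0, 0, 0, 0]
    - [1, 0, 1, 0, 0, 0, 0]
    - [1, 0, 0.5, 0, 0, 0, 0]
    - [1, 0, 0, 0, 0, 0, 0]

```text
time: 43.42
tool_pos: [0.5504, 0.1195, 0.0232]
tcp_rot: [-64.2, 90.0, -154.5]
wrist_force: [0.2, 0.6, -4.0]
finger_gap: 0.0107
```

Request:
jog_arm:
  targets:
    - [1, 0, 0.9, 0, 0, 0, 0]
    - [1, 0, 0.9, 0, 0, 0, 0]
    - [1, 0, 0.9, 0, 0, 0, 0]
    - [1, 0, 0.9, 0, 0, 0, 0]
    - [1, 0, 0.3, 0, 0, 0, 0]
    - [1, 0, 0, 0, 0, 0, 0]

```text
time: 44.18
tool_pos: [0.5893, 0.1193, 0.0232]
tcp_rot: [-70.0, 90.0, -160.3]
wrist_force: [-0.1, 0.6, -3.8]
finger_gap: 0.0109
```

Request:
jog_arm:
  targets:
    - [1, 0.1, 0.3, 0, 0, 0, 0]
    - [1, 0, 0.3, 0, 0, 0, 0]
    - [1, 0, 0.3, 0, 0, 0, 0]
    - [1, 0, 0.3, 0, 0, 0, 0]
    - [1, 0, 0, 0, 0, 0, 0]

```text
time: 44.8
tool_pos: [0.5976, 0.1191, 0.0226]
tcp_rot: [-82.2, 89.4, -172.5]
wrist_force: [-28.7, -3.1, 13.6]
finger_gap: 0.0112
```

Request:
jog_arm:
  targets:
    - [1, 0, -0.3, 0, 0, 0, 0]
    - [1, 0, 0, 0, 0, 0, 0]
    - [0.5, 0, 0, 0, 0, 0, 0]
    - [0.5, 0, 0, 0, 0, 0, 0]
    - [0.5, 0, 0, 0, 0, 0, 0]
    - [0.5, 0, 0, 0, 0, 0, 0]

```text
time: 45.55
tool_pos: [0.5984, 0.1193, 0.0226]
tcp_rot: [86.9, 90.0, -3.4]
wrist_force: [1.1, -0.0, -0.2]
finger_gap: 0.0427
```

Request:
jog_arm:
  targets:
    - [0.5, -4, 0, 0, 0, 0, 0]
    - [0.5, -5, 0, 0, 0, 0, 0]
    - [0, -3, -4, 0, 0, 0, 0]
    - [0, 0, -4, 0, 0, 0, 0]
    - [0, 0, -4, 0, 0, 0, 0]
    - [0, 0, 0, 0, 0, 0, 0]

```text
time: 46.3
tool_pos: [0.4764, 0.12, 0.1424]
tcp_rot: [-83.7, 90.0, -173.9]
wrist_force: [0.6, 0.7, 0.3]
finger_gap: 0.0855
```

```bash
python3 - <<'E'
from pl import *
from m import *
show()
tabs('s18'); plates(snap('top','t18'))
a=cv2.imread('pics/s18.png')[170:300,160:340]; cv2.imwrite('pics/s18c.png',cv2.resize(a,(720,520),interpolation=cv2.INTER_CUBIC))
a=cv2.imread('pics/t18.png')[80:200,180:360]; cv2.imwrite('pics/t18c.png',cv2.resize(a,(720,480),interpolation=cv2.INTER_CUBIC))
E
```

```text
t 46.30 pos [0.4764 0.12   0.1424] jaw -0.3 down 1.0 F [0.6 0.7 0.3] gap 0.0855 J [10.  0. 93.  0. 86. 10.]
scene [281. 238.] th 17.9 [609.4 118.2] [60.6 64.9] 89.9 tab [0.5988 0.1198 0.0542]
scene [257. 243.] th 23.4 [610.1  33.7] [61.2 62.8] 87.5 tab [0.5987 0.0334 0.06  ]
scene [230. 249.] th 10.6 [588.5 -53.3] [105.7  69.2] 8.2 tab [ 0.5646 -0.0613  0.0477]
scene [209. 254.] th 29.6 [ 609.3 -132. ] [59.9 62.5] 89.6 tab [ 0.599  -0.133   0.0658]
px 152 [265.7 148.1] th 19.7 top 64.3 body [593.7  20.2] [33.4 30.5] 89.0 tab [598.3  32.1] [10.  40.7] 1.0 tabmean [0.5985 0.0314 0.0604]
px 258 [317.4 148.1] th 25.5 top 70.4 body [ 593.  -132.7] [58. 31.] 87.2 tab [ 597.5 -133. ] [41.4 11.8] 89.3 tabmean [ 0.5982 -0.1329  0.0654]
px 371 [292.9 155.4] th 8.7 top 52.4 body [577.5 -60.7] [68.  60.3] 6.9 tab [563.7 -61.7] [12.  42.6] 4.7 tabmean [ 0.5639 -0.0619  0.0481]
```

View pics/s18c.png

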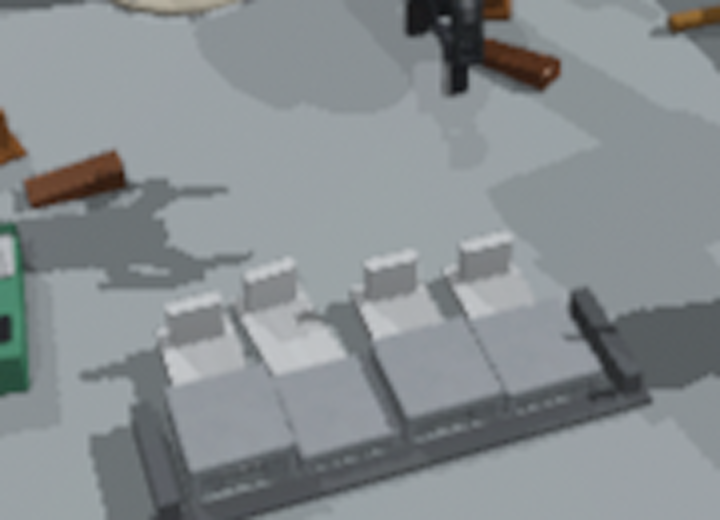

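View pics/t18c.png

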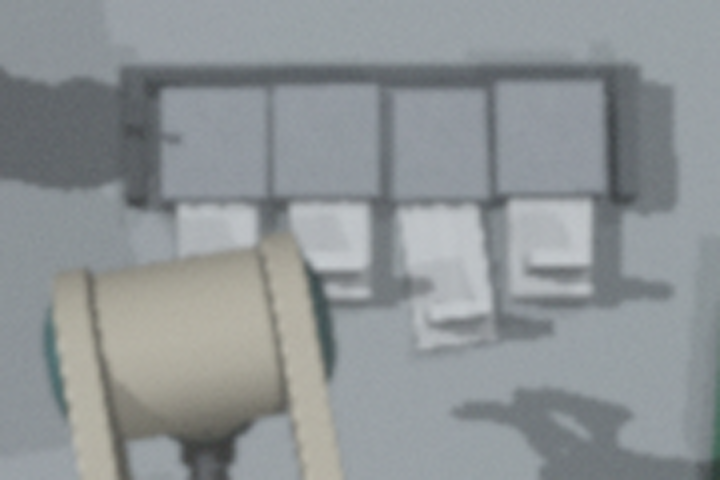

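p14, p20 and p26 are seated. p8 (crop pixel 450,290 in the top view) sits skewed about 6° and 34 mm out. I regrip it, draw it back, straighten it and slide it in again.

```bash
python3 - <<'E'
from pl import *
go(.5642,-.0616,.1424,6)
E
```

```text
tool shift cm [ 0.07  8.66 18.11] turn x rad -0.110
```

Request:
jog_arm:
  targets:
    - [0, 0, 2.1, 4.5, 0, 0, 0]
    - [0, 0, 2.2, 4.5, 0, 0, 0]
    - [0, 0, 2.2, 4.5, 0, 0, 0]
    - [0, 0, 2.1, 4.6, 0, 0, 0]
    - [0, 0, 0, 0, -0.11, 0, 0]
    - [0, 0, 0, 0, 0, 0, 0]
    - [0, 0, 0, 0, 0, 0, 0]

```text
time: 47.28
tool_pos: [0.5636, -0.0613, 0.1424]
tcp_rot: [44.4, 90.0, -39.7]
wrist_force: [0.0, 0.2, -0.0]
finger_gap: 0.0855
```

```bash
python3 - <<'E'
from pl import *
from m import *
show();go(.5642,-.0616,.015,6)
tabs('s19')
E
```

```text
t 47.27 pos [ 0.5636 -0.0613  0.1424] jaw 5.9 down 1.0 F [ 0.   0.2 -0. ] gap 0.0855 J [-10.  12.  80.  -0.  87. -16.]
tool shift cm [12.74  0.06  0.04] turn x rad -0.002
scene [281. 238.] th 17.6 [610.5 118.2] [60.4 60.5] 88.7 tab [0.5991 0.119  0.0545]
scene [257. 243.] th 23.2 [607.7  33.7] [63.5 60.1] 0.9 tab [0.5989 0.0337 0.06  ]
scene [230. 249.] th 10.7 [575.6 -59.2] [133.3  61.1] 7.8 tab [ 0.5648 -0.0618  0.0472]
scene [209. 254.] th 29.2 [ 611.  -132.3] [59.4 65.9] 88.5 tab [ 0.5986 -0.1326  0.0656]
```

Request:
jog_arm:
  targets:
    - [0, 4.2, 0, 0, 0, 0, 0]
    - [0, 4.2, 0, 0, 0, 0, 0]
    - [0, 4.2, 0, 0, 0, 0, 0]
    - [0, 0, 0, 0, 0, 0, 0]
    - [1, 0, 0, 0, 0, 0, 0]
    - [1, 0, 0, 0, 0, 0, 0]
    - [1, 0, 0, 0, 0, 0, 0]
    - [1, 0, 0, 0, 0, 0, 0]

```text
time: 48.32
tool_pos: [0.5635, -0.0616, 0.0171]
tcp_rot: [69.3, 89.9, -14.8]
wrist_force: [-0.8, -0.2, 0.7]
finger_gap: 0.0125
```

Request:
jog_arm:
  targets:
    - [1, 0, 0, 0, 0, 0, 0]
    - [1, -0.05, -1, 0, 0, 0, 0]
    - [1, -0.05, -1, 0, 0, 0, 0]
    - [1, 0, -1, 0, 0, 0, 0]
    - [1, 0, -1.5, 0, 0, 0, 0]
    - [1, 0, -1.5, 0, 0, 0, 0]
    - [1, -0.8, 0, 0, 0, 0, 0]
    - [1, 0, 0, 0, 0, 0, 0]

```text
time: 49.32
tool_pos: [0.5037, -0.068, 0.026]
tcp_rot: [52.1, 90.0, -31.9]
wrist_force: [-0.9, -0.6, -2.9]
finger_gap: 0.0113
```

```bash
python3 - <<'E'
from pl import *
from m import *
show();go(.505,-.049,.026,0)
tabs('s20')
E
```

```text
t 49.33 pos [ 0.5037 -0.068   0.026 ] jaw 6.0 down 1.0 F [-0.9 -0.6 -2.9] gap 0.0113 J [-12.  10.  97.  -0.  73. -18.]
tool shift cm [-0.    0.32 -1.87] turn x rad 0.104
scene [226. 242.] th 18.3 [552.8 -61.6] [145.3  60.9] 5.9 tab [ 0.507  -0.0829  0.0564]
scene [281. 238.] th 17.5 [609.3 119.3] [63.2 60.6] 1.0 tab [0.5985 0.1192 0.054 ]
scene [257. 243.] th 23.2 [607.7  34.4] [64.2 60.9] 0.0 tab [0.599  0.033  0.0599]
scene [209. 254.] th 29.5 [ 610.5 -131.9] [60.4 63.4] 89.9 tab [ 0.5985 -0.1328  0.0658]
```

Request:
jog_arm:
  targets:
    - [1, 0, 0.15, -0.9, 0.052, 0, 0]
    - [1, 0, 0.15, -0.9, 0.052, 0, 0]
    - [1, 0, 0, 0, 0, 0, 0]
    - [1, 0, 0, 0, 0, 0, 0]

```text
time: 49.88
tool_pos: [0.5051, -0.0498, 0.0252]
tcp_rot: [-70.1, 90.0, -160.0]
wrist_force: [-0.2, 0.9, -3.4]
finger_gap: 0.0112
```

```bash
python3 - <<'E'
from pl import *
from m import *
show();go(.505,-.0485,.018,0)
c,P=held('s21',(.53,.64),(-.1,.02),(.012,.028))
E
```

```text
t 49.88 pos [ 0.5051 -0.0498  0.0252] jaw 0.1 down 1.0 F [-0.2  0.9 -3.4] gap 0.0112 J [-10.  10.  97.  -0.  73. -10.]
tool shift cm [ 0.72 -0.01 -0.13] turn x rad 0.002
456 held [584.6 -29.4] [109.4  97.8] 0.4 z 0.0176
x0.535 y -0.0786 -0.0202 z 0.0173
x0.545 y -0.0781 -0.0201 z 0.0174
x0.555 y -0.0770 -0.0193 z 0.0177
x0.565 y -0.0784 -0.0200 z 0.0168
x0.575 y -0.0782 0.0168 z 0.0173
x0.585 y -0.0776 0.0152 z 0.0179
x0.595 y -0.0771 0.0192 z 0.0175
x0.605 y -0.0771 0.0184 z 0.0173
x0.615 y -0.0781 0.0198 z 0.0178
x0.625 y -0.0760 0.0191 z 0.0177
x0.635 y 0.0043 0.0178 z 0.0217
```

Request:
jog_arm:
  targets:
    - [1, 0.4, 0, -0.08, 0, 0, 0]
    - [1, 0.3, 0, 0, 0, 0, 0]
    - [1, 0, 1, 0, 0, 0, 0]
    - [1, 0, 1, 0, 0, 0, 0]
    - [1, 0, 1, 0, 0, 0, 0]
    - [1, 0, 1, 0, 0, 0, 0]
    - [1, 0, 0.5, 0, 0, 0, 0]
    - [1, 0, 0, 0, 0, 0, 0]

```text
time: 50.92
tool_pos: [0.5503, -0.0488, 0.0183]
tcp_rot: [-64.1, 90.0, -154.1]
wrist_force: [0.9, -0.9, -3.2]
finger_gap: 0.0111
```

Request:
jog_arm:
  targets:
    - [1, 0, 0.9, 0, 0, 0, 0]
    - [1, 0, 0.9, 0, 0, 0, 0]
    - [1, 0, 0.9, 0, 0, 0, 0]
    - [1, 0, 0.9, 0, 0, 0, 0]
    - [1, 0, 0.3, 0, 0, 0, 0]
    - [1, 0, 0, 0, 0, 0, 0]

```text
time: 51.68
tool_pos: [0.5892, -0.0488, 0.0183]
tcp_rot: [-73.2, 90.0, -163.2]
wrist_force: [-0.1, -0.5, -3.0]
finger_gap: 0.0111
```

Request:
jog_arm:
  targets:
    - [1, 0.1, 0.3, 0, 0, 0, 0]
    - [1, 0, 0.3, 0, 0, 0, 0]
    - [1, 0, 0.3, 0, 0, 0, 0]
    - [1, 0, 0.3, 0, 0, 0, 0]
    - [1, 0, 0, 0, 0, 0, 0]

```text
time: 52.3
tool_pos: [0.5973, -0.0485, 0.0174]
tcp_rot: [-94.3, 89.4, 175.7]
wrist_force: [-27.5, 1.7, 13.8]
finger_gap: 0.0111
```

Request:
jog_arm:
  targets:
    - [1, 0, -0.3, 0, 0, 0, 0]
    - [1, 0, 0, 0, 0, 0, 0]
    - [0.5, 0, 0, 0, 0, 0, 0]
    - [0.5, 0, 0, 0, 0, 0, 0]
    - [0.5, 0, 0, 0, 0, 0, 0]
    - [0.5, 0, 0, 0, 0, 0, 0]

```text
time: 53.05
tool_pos: [0.5983, -0.0488, 0.0175]
tcp_rot: [74.5, 90.0, -15.5]
wrist_force: [0.6, -0.3, -0.2]
finger_gap: 0.0426
```

Request:
jog_arm:
  targets:
    - [0.5, -4, 0, 0, 0, 0, 0]
    - [0.5, -5, 0, 0, 0, 0, 0]
    - [1, -3, -4, 0, 0, 0, 0]
    - [1, 0, -4, 2, 0, 0, 0]
    - [1, 0, -4, 6, 0, 0, 0]
    - [1, 0, 0, 6, 0, 0, 0]
    - [1, 0, 0, 6, 0, 0, 0]
    - [1, 0, 0, 0, 0, 0, 0]

```text
time: 54.05
tool_pos: [0.4829, -0.2443, 0.1374]
tcp_rot: [8.8, 89.9, -81.5]
wrist_force: [-0.5, 1.0, -0.6]
finger_gap: 0.0002
```

```bash
python3 - <<'E'
from pl import *
from m import *
show()
tabs('s22'); plates(snap('top','t22'))
a=cv2.imread('pics/t22.png')[80:260,120:460]; cv2.imwrite('pics/t22c.png',cv2.resize(a,(800,424),interpolation=cv2.INTER_CUBIC))
E
```

```text
t 54.05 pos [ 0.4829 -0.2443  0.1374] jaw -0.3 down 1.0 F [-0.5  1.  -0.6] gap 0.0002 J [-31.   8.  85.  -0.  86. -30.]
scene [281. 238.] th 17.6 [609.4 119. ] [62.1 60.6] 86.5 tab [0.5994 0.1189 0.0541]
scene [257. 243.] th 23.6 [609.5  34.2] [60.1 63.5] 88.8 tab [0.5987 0.0332 0.0595]
scene [234. 251.] th 11.8 [608.2 -47.6] [63.6 59.5] 1.3 tab [ 0.5983 -0.0485  0.0482]
scene [209. 254.] th 29.3 [ 608.7 -131.9] [60.3 63.7] 89.8 tab [ 0.5989 -0.1329  0.0656]
px 234 [262.5 148.6] th 19.7 top 65.0 body [593.6  32.2] [57.5 31.6] 89.3 tab [598.   32.1] [10.3 40.9] 0.1 tabmean [0.5984 0.0322 0.0605]
px 262 [317.4 148.1] th 25.5 top 70.5 body [ 593.2 -132.9] [58.  31.8] 88.2 tab [ 597.9 -132.9] [41.6 11.9] 89.2 tabmean [ 0.5986 -0.133   0.0659]
px 221 [234.5 149.2] th 14.1 top 59.0 body [594.6 116.8] [57.7 31. ] 89.8 tab [597.5 116.9] [41.   9.9] 89.8 tabmean [0.5971 0.1171 0.0543]
px 199 [289.3 149.1] th 8.8 top 53.7 body [592.8 -50.5] [58.4 28.1] 88.9 tab [596.9 -47.8] [41.2 10.6] 89.5 tabmean [ 0.5971 -0.0475  0.0486]
```

View pics/t22c.png

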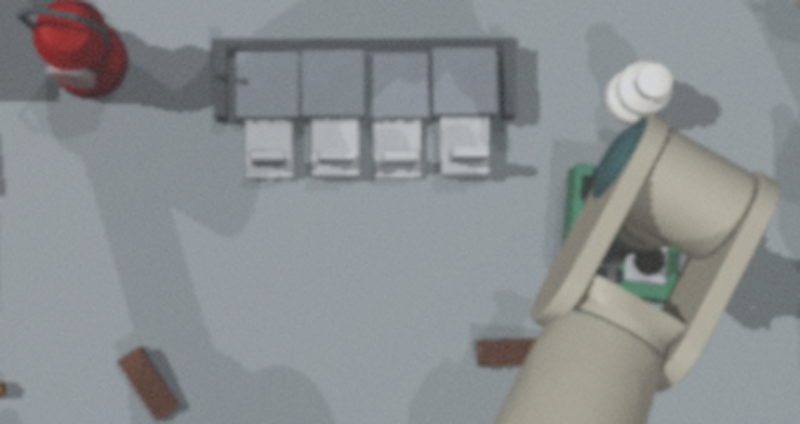

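All four plates stand in a row, tabs outward at x about 598 mm, at crop pixels (268,150), (335,150), (398,150) and (465,150). The fingers are shut, so the large key comes first.

```bash
python3 - <<'E'
from pl import *
go(.4625,-.349,.085)
E
```

```text
tool shift cm [ 5.22 -2.08 10.81] turn x rad 0.000
```

Request:
jog_arm:
  targets:
    - [1, 0, -0.7, 3.6, 0, 0, 0]
    - [1, 0, -0.7, 3.6, 0, 0, 0]
    - [1, 0, -0.7, 3.6, 0, 0, 0]
    - [1, 2.6, 0, 0, 0, 0, 0]
    - [1, 2.6, 0, 0, 0, 0, 0]
    - [1, 0, 0, 0, 0, 0, 0]
    - [1, 0, 0, 0, 0, 0, 0]

```text
time: 55.02
tool_pos: [0.4635, -0.3483, 0.0868]
tcp_rot: [51.6, 89.9, -38.3]
wrist_force: [0.3, 0.5, 0.7]
finger_gap: -0.0001
```

```bash
python3 - <<'E'
from pl import *
from m import *
show();go(.4625,-.349,.07)
s=snap('scene','s23'); a=cv2.imread('pics/s23.png')[180:310,70:200]; cv2.imwrite('pics/s23c.png',cv2.resize(a,(600,600),interpolation=cv2.INTER_CUBIC))
E
```

```text
t 55.02 pos [ 0.4635 -0.3483  0.0868] jaw 0.1 down 1.0 F [0.3 0.5 0.7] gap -0.0001 J [-41.  17.  81.   0.  82. -41.]
tool shift cm [ 1.68 -0.1   0.06] turn x rad 0.000
```

View pics/s23c.png

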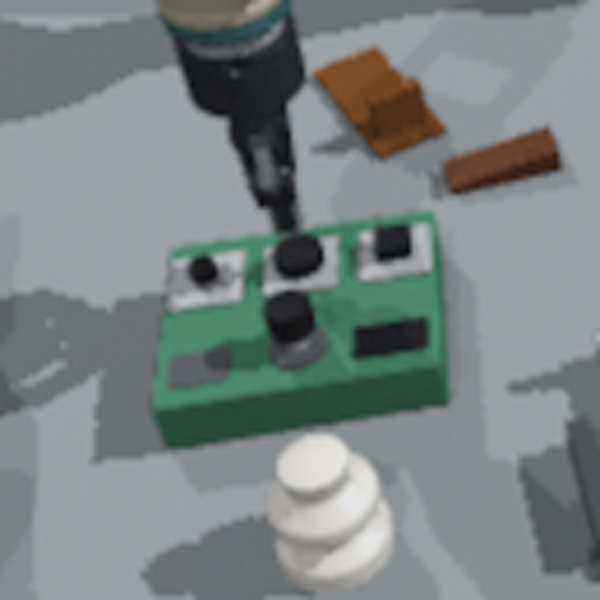

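The shut fingers hang over the large round key (298,255). Press it down.

Request:
jog_arm:
  targets:
    - [1, 1.0, 0, 0, 0, 0, 0]
    - [1, 1.0, 0, 0, 0, 0, 0]
    - [1, 0, 0, 0, 0, 0, 0]

```text
time: 55.45
tool_pos: [0.462, -0.3484, 0.064]
tcp_rot: [-129.0, 89.9, 141.0]
wrist_force: [0.1, -0.1, -0.7]
finger_gap: -0.0
```

Request:
jog_arm:
  targets:
    - [1, 0.4, 0, 0, 0, 0, 0]
    - [1, 0.4, 0, 0, 0, 0, 0]
    - [1, 0.2, 0, 0, 0, 0, 0]
    - [1, 0, 0, 0, 0, 0, 0]
    - [1, 0, 0, 0, 0, 0, 0]

```text
time: 56.08
tool_pos: [0.4628, -0.349, 0.0559]
tcp_rot: [38.4, 90.0, -51.5]
wrist_force: [-1.2, -0.2, 4.6]
finger_gap: -0.0001
```

7 mm pressed and 4.6 N, as the spring predicts. Let it come up, then go to the small key.

Request:
jog_arm:
  targets:
    - [1, -1, 0, 0, 0, 0, 0]
    - [1, -2, 0, 0, 0, 0, 0]
    - [1, 0, -0.4, 3.2, 0, 0, 0]
    - [1, 0, -0.4, 3.3, 0, 0, 0]
    - [1, 0, 0, 0, 0, 0, 0]
    - [1, 0, 0, 0, 0, 0, 0]

```text
time: 56.82
tool_pos: [0.4546, -0.4133, 0.0852]
tcp_rot: [-153.4, 89.9, 116.6]
wrist_force: [-1.0, -0.2, 0.0]
finger_gap: 0.0002
```

```bash
python3 - <<'E'
from pl import *
from m import *
show();go(.4542,-.4147,.065)
s=snap('scene','s24'); a=cv2.imread('pics/s24.png')[180:310,70:200]; cv2.imwrite('pics/s24c.png',cv2.resize(a,(600,600),interpolation=cv2.INTER_CUBIC))
E
```

```text
t 56.83 pos [ 0.4546 -0.4133  0.0852] jaw 0.0 down 1.0 F [-1.  -0.2  0. ] gap 0.0002 J [-46.  22.  75.   0.  83. -46.]
tool shift cm [ 2.02 -0.04  0.15] turn x rad 0.000
```

View pics/s24c.png

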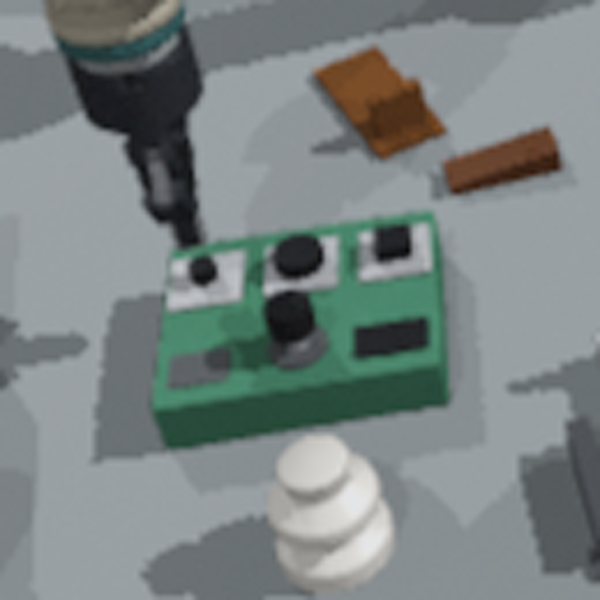

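The large key is up again at (298,255), and the tip is over the small key (203,270).

Request:
jog_arm:
  targets:
    - [1, 1.0, 0, 0.1, 0, 0, 0]
    - [1, 1.0, 0, 0, 0, 0, 0]
    - [1, 0, 0, 0, 0, 0, 0]

```text
time: 57.25
tool_pos: [0.4542, -0.414, 0.0639]
tcp_rot: [-137.2, 89.9, 132.9]
wrist_force: [0.9, -0.0, 0.4]
finger_gap: 0.0001
```

Request:
jog_arm:
  targets:
    - [1, 0.4, 0, 0, 0, 0, 0]
    - [1, 0.4, 0, 0, 0, 0, 0]
    - [1, 0.1, 0, 0, 0, 0, 0]
    - [1, 0, 0, 0, 0, 0, 0]
    - [1, 0, 0, 0, 0, 0, 0]

```text
time: 57.88
tool_pos: [0.4548, -0.4149, 0.0568]
tcp_rot: [60.1, 90.0, -29.9]
wrist_force: [-0.0, 1.7, 3.6]
finger_gap: 0.0002
```

Request:
jog_arm:
  targets:
    - [1, 0.1, 0, 0, 0, 0, 0]
    - [1, 0, 0, 0, 0, 0, 0]
    - [1, 0, 0, 0, 0, 0, 0]

```text
time: 58.25
tool_pos: [0.4548, -0.4149, 0.0556]
tcp_rot: [59.1, 90.0, -30.9]
wrist_force: [1.1, 1.8, 3.8]
finger_gap: 0.0003
```

Request:
jog_arm:
  targets:
    - [1, -1, 0, 0, 0, 0, 0]
    - [1, -2, 0, 0, 0, 0, 0]
    - [1, 0, 0.5, -4.3, 0, 0, 0]
    - [1, 0, 0.5, -4.3, 0, 0, 0]
    - [1, 0, 0.5, -4.3, 0, 0, 0]
    - [1, 0, 0, 0, 0, 0, 0]
    - [1, 0, 0, 0, 0, 0, 0]

```text
time: 59.12
tool_pos: [0.4697, -0.2865, 0.0864]
tcp_rot: [30.4, 89.9, -59.5]
wrist_force: [0.2, -1.0, 0.2]
finger_gap: 0.0001
```

```bash
python3 - <<'E'
from pl import *
from m import *
show();go(.4698,-.2843,.065)
s=snap('scene','s25'); a=cv2.imread('pics/s25.png')[180:310,70:200]; cv2.imwrite('pics/s25c.png',cv2.resize(a,(600,600),interpolation=cv2.INTER_CUBIC))
E
```

```text
t 59.12 pos [ 0.4697 -0.2865  0.0864] jaw 0.0 down 1.0 F [ 0.2 -1.   0.2] gap 0.0001 J [-35.  12.  87.  -0.  81. -35.]
tool shift cm [ 2.14  0.01 -0.22] turn x rad 0.000
```

View pics/s25c.png

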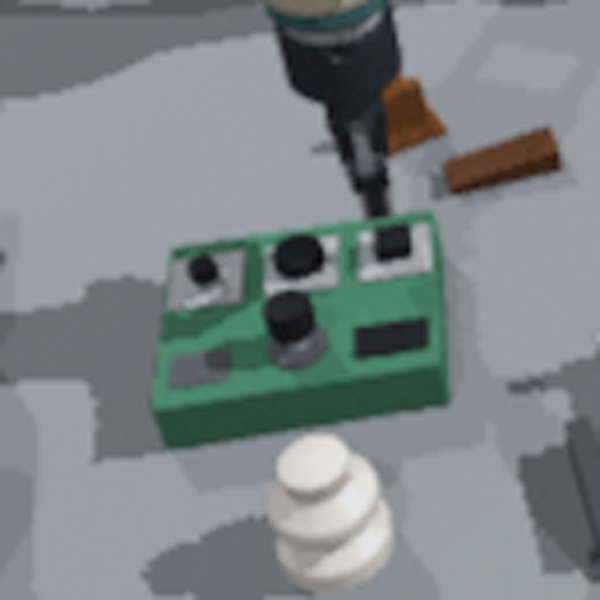

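Both round keys are up again; the tip is over the square key (393,240). Press it.

Request:
jog_arm:
  targets:
    - [1, 1.0, 0, -0.2, 0, 0, 0]
    - [1, 1.0, 0, 0, 0, 0, 0]
    - [1, 0, 0, 0, 0, 0, 0]

```text
time: 59.55
tool_pos: [0.4689, -0.2838, 0.0639]
tcp_rot: [-121.5, 89.9, 148.5]
wrist_force: [-0.0, 0.3, -1.3]
finger_gap: 0.0002
```

Request:
jog_arm:
  targets:
    - [1, 0.4, 0, 0, 0, 0, 0]
    - [1, 0.4, 0, 0, 0, 0, 0]
    - [1, 0.2, 0, 0, 0, 0, 0]
    - [1, 0, 0, 0, 0, 0, 0]
    - [1, 0, 0, 0, 0, 0, 0]

```text
time: 60.18
tool_pos: [0.4697, -0.2841, 0.0558]
tcp_rot: [27.5, 90.0, -62.5]
wrist_force: [-2.2, -1.4, 4.0]
finger_gap: 0.0001
```

```bash
python3 - <<'E'
from pl import *
from bench import camera
for i in range(6):
    show(); c=camera('scene')
E
```

```text
t 60.17 pos [ 0.4697 -0.2841  0.0558] jaw 0.0 down 1.0 F [-2.2 -1.4  4. ] gap 0.0001 J [-35.  14.  88.  -0.  77. -35.]
t 60.23 pos [ 0.4697 -0.2841  0.0558] jaw 0.0 down 1.0 F [-1.7 -1.8  4.4] gap -0.0002 J [-35.  14.  88.  -0.  77. -35.]
t 60.27 pos [ 0.4696 -0.2841  0.0557] jaw 0.0 down 1.0 F [-2.4 -1.5  4.9] gap 0.0002 J [-35.  14.  88.  -0.  77. -35.]
t 60.33 pos [ 0.4697 -0.2841  0.0557] jaw 0.0 down 1.0 F [-1.5 -1.4  4.1] gap 0.0000 J [-35.  14.  88.  -0.  77. -35.]
t 60.38 pos [ 0.4697 -0.2841  0.0557] jaw 0.0 down 1.0 F [-2.1 -2.5  4.6] gap 0.0002 J [-35.  14.  88.  -0.  77. -35.]
t 60.42 pos [ 0.4697 -0.2841  0.0557] jaw 0.0 down 1.0 F [-1.2 -1.7  4.5] gap -0.0002 J [-35.  14.  88.  -0.  77. -35.]
```

7.3 mm pressed at 4.4 N on average. The single 3.8 N reading on the small key falls within that noise. Lift away and check everything.

Request:
jog_arm:
  targets:
    - [1, -1, 0, 0, 0, 0, 0]
    - [1, -3, 0, 0, 0, 0, 0]
    - [1, -5, 0, 0, 0, 0, 0]
    - [1, -3, -4, 0, 0, 0, 0]
    - [1, 0, -5, 0, 0, 0, 0]
    - [1, 0, 0, 0, 0, 0, 0]
    - [1, 0, 0, 0, 0, 0, 0]

```text
time: 61.35
tool_pos: [0.38, -0.2837, 0.1756]
tcp_rot: [110.7, 90.0, 20.7]
wrist_force: [0.5, -0.1, -0.1]
finger_gap: -0.0003
```

```bash
python3 - <<'E'
from pl import *
from m import *
show()
tabs('s26'); c=snap('top','t26'); plates(c)
for f in('top0','t26'):
    P=pts(load(f));k=(P[...,2]>.056)&(P[...,2]<.11)&(P[...,0]>.38)&(P[...,0]<.58)&(P[...,1]<-.26)&(P[...,1]>-.45)
    n,l,s,ce=cv2.connectedComponentsWithStats(k.astype(np.uint8))
    print(f,[(ce[i].round(0).tolist(),np.median(P[l==i][:,2]).round(4)) for i in range(1,n) if s[i,4]>8])
for n in('s26','t26'): cv2.imwrite('pics/%sb.png'%n,cv2.resize(cv2.imread('pics/%s.png'%n),(800,600)))
E
```

```text
t 61.35 pos [ 0.38   -0.2837  0.1756] jaw 0.0 down 1.0 F [ 0.5 -0.1 -0.1] gap -0.0003 J [-41.  -4.  94.   0.  90. -41.]
scene [281. 238.] th 18.2 [608.7 118.7] [61.6 63.2] 88.4 tab [0.599  0.1183 0.0542]
scene [257. 243.] th 23.6 [608.   33.5] [61.  62.5] 89.4 tab [0.5984 0.0332 0.0601]
scene [234. 251.] th 12.0 [608.1 -47.5] [61.3 63.4] 89.5 tab [ 0.5982 -0.0478  0.0485]
scene [209. 254.] th 29.5 [ 609.8 -132.1] [59.8 62.9] 89.8 tab [ 0.599  -0.1331  0.0664]
px 233 [262.5 148.6] th 19.1 top 65.0 body [593.6  32.2] [57.4 30.8] 89.5 tab [597.6  32.3] [11.6 40.9] 0.1 tabmean [0.5981 0.0337 0.0604]
px 261 [317.3 148.1] th 25.6 top 70.5 body [ 593.6 -132.4] [57.7 31.5] 89.5 tab [ 597.4 -133. ] [41.6 12.1] 88.1 tabmean [ 0.5982 -0.133   0.0659]
px 218 [234.5 149.2] th 14.1 top 59.2 body [593.8 116.8] [57.7 28.4] 89.2 tab [597.3 116.9] [10.2 41.2] 0.3 tabmean [0.5975 0.1165 0.0542]
px 205 [289.3 149. ] th 8.7 top 52.5 body [594.4 -50.4] [31.  58.5] 0.0 tab [597.5 -47.9] [42. 10.] 89.9 tabmean [ 0.5976 -0.0487  0.0478]
top0 [([401.0, 162.0], np.float64(0.0874)), ([373.0, 187.0], np.float64(0.0619)), ([396.0, 190.0], np.float64(0.0631)), ([419.0, 192.0], np.float64(0.0627))]
t26 [([401.0, 162.0], np.float64(0.087)), ([373.0, 187.0], np.float64(0.0628)), ([395.0, 188.0], np.float64(0.0634))]
```

View pics/s26b.png

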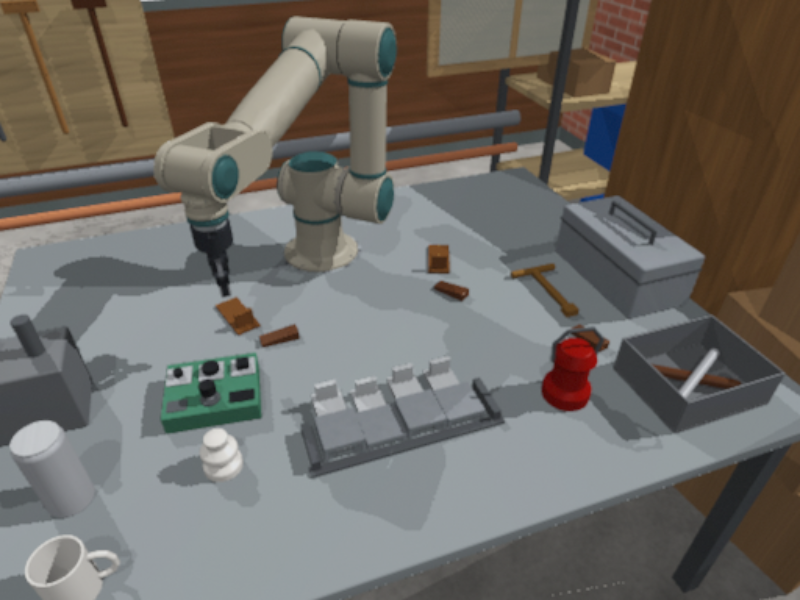

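View pics/t26b.png

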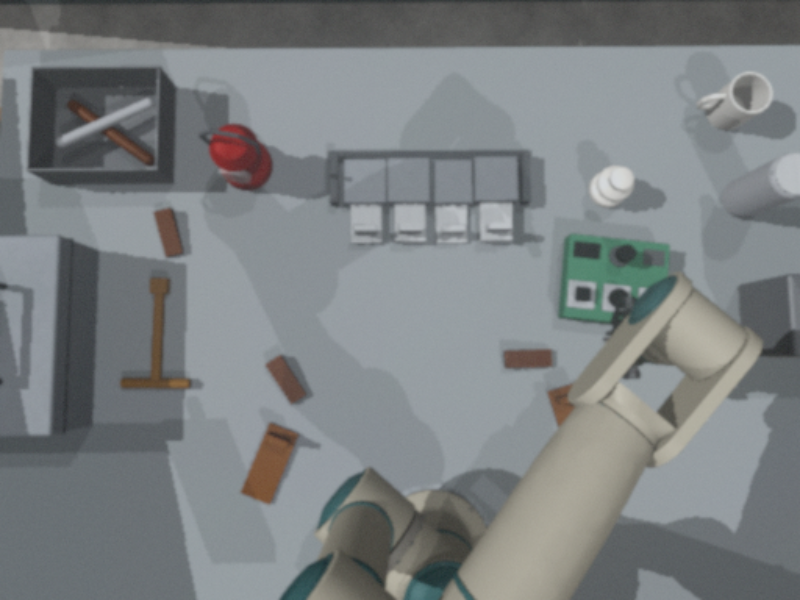

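The scene view shows all four plates in the rack at (325–440, 365–400), the keys and knob up, and the bystanders where they were. I hand the job in.

```bash
python3 - <<'E'
from bench import r
print(r.job_done())
E
```

```text
the job is handed in; nothing more can be done
None
```

The job is done as asked and was handed in at about 61 s; the system gave no verdict.

**What I did**
- **Start knob:** I pulled it up 15.4 mm (8.5 N), lowered it and let go. It read back at rest height.
- **Plates:** All four were present. I slid p26, p8, p20 and p14 into their matching slots, each pushed against its stop with about 28–37 N.
- **Knocked plate:** p8 was found pulled about 34 mm out and turned about 6° after I had seated it. I regripped it, drew it back, straightened it and seated it again.
- **Keys:** I pressed large, then small, then square, about 7 mm each, letting each come up before the next.

**Last checks**
- **Plates:** All four tabs read x = 597–599 mm in both cameras, where about 597 mm is expected for fully home, and within about 3 mm of the slot centres sideways.
- **Counter:** The knob, large key and square key read their rest heights. The arm hid the small key in the last top-view depth check, but the scene picture shows it up.
- **Bystanders:** The lamp, sluice key, wedges, insulator and both brown look-alikes look unmoved in the pictures, except that the arm partly hides one look-alike in the last top view.

**What disagreed**
- The small key's force read 3.8 N where I expected about 4.7 N. The fingertip position showed 7.4 mm of travel, and the force readings scatter by about 1 N, so I took it as pressed.
- The two cameras differ by 1–2 mm, which is within their calibration.

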